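Stack the spacer and cover on the build stand and snap the keeper shut

ROBOT

A 6-joint arm with a two-finger parallel gripper is mounted at the origin on the work surface. World frame = base frame: x ahead of the robot, y to its left, z up, the work surface at z = 0. Lengths are in mm, angles in rad, forces in N, time in s.
With the tool pointing down it reaches from about 300 to 1000 mm from the base axis. Payload 5.1 kg.
Tool frame: the origin (TCP) lies between the finger pads; the fingertips stand robot.tcp_to_tips ahead of it and the grasp point (between the pads) lies 2 mm behind it (robot.tcp_to_tips is the distance from the TCP to the fingertips, in mm); y points along the fingers, z is the direction in which the jaws open and shut, and the axes are right-handed (so a half turn about y gives the same grasp; the last joint's range is limited). The gripper opens to 95 mm and grips with 3 to 60 N. Pads are 20 mm wide; open, the fingers measure 119 mm over their backs; the gripper's body (75 mm by 180 mm) begins 59 mm behind the grasp point.
Start: joints at [-1.343, 0.124, 1.65, -0, 1.367, -0.083], TCP at [198.751, -618.856, 199.556] pointing down, gripper open.
Joint ranges: [-2.61, 2.61], [-1.02, 2.33], [0.03, 2.71], [-1.35, 4.49], [0.32, 2.68], [-2.91, 2.91]. Speed limits (rad/s): [2.57, 2.57, 3.14, 3.14, 3.14, 3.14].

INTERFACE

Orientations are given as a unit quaternion [w, x, y, z].
In Python, from station import robot gives the robot as it stands. The module is installed in compiled form; this text tells all that it offers.
- The arm moves only by the shell command python3 -m crank 'ROWS' [OPENING] [FORCE]. ROWS is text: rows parted by semicolons, each of 6 numbers parted by spaces: the shift along the tool's x, y, z in m, then the turn, a rotation vector about the tool's x, y, z in degrees. In form: tx ty tz ax ay az; .... A call has exactly 10 rows; each row shifts and turns the commanded pose from where the row before left it, along the tool's axes as they then stand; what a row does not reach is not made up. A row lasts 1/12 s, in which the tool goes at most 41.7 mm and 7.16 degrees, less where a joint would pass 70% of its speed; a pose out of reach is approached as far as the arm can. A call with a gripper value outside its range is refused whole. OPENING is the finger opening in m, from 0 to 0.0951, set as the call begins (- or left out, the last holds). The fingers move at their own pace and stop on an object; FORCE is the grip in N (left out, the last holds). Time passes only in rows, so rows that do not move let the fingers close, or fill a call up. It gives the time, the measured TCP pose, the force and the opening at its end, in the units of the state.
- robot.sense(): the state, without advancing time (a new reading comes with each control period).
- robot.read_camera(name): name is "scene" or "top"; returns a dict with "color" (400x640x3 uint8, red, green, blue), "K" (3x3 intrinsics, pixels), "position" and "rotation" of the camera in the world. Camera axes: x right, y down, z forward; pixel columns grow to the right and rows downward; lengths in mm; the calibration is good to about 2 mm. A picture is of the moment at which its call begins. There is no depth.
- robot.finish_job(): hands the job in, once; it reports no verdict.
The state is a dict: "clock": time; "qpos": joint angles; "joint_velocities": joint speeds; "joint_torque": joint torques, N m; "position": TCP position; "tcp_rot": TCP orientation; "ft_force": force on the tool from outside, world axes, zero at the start; "ft_torque": the same for the moment, N m; "finger_gap": opening from 0.0 (shut) to 1.0 (fully open).
Only numpy, scipy, OpenCV 4.12 (cv2) and the standard library are available. Lean on these libraries where they do the work, as an engineer would, in place of code of your own. Each camera call takes 0.05 s, during which the arm holds its last target.

TASK

Build up the valve stack on the grey stand: lower the blue spacer plate over its three posts until it lies flat on the stand, then lower the cast aluminium cover over the same posts until it lies flat on the spacer, without letting either of them drop. Then push the red-tipped keeper arm over its dead point so that it snaps shut over the cover, and let go of everything. Leave the spools, gauge, bumper block and tin where they are.

Things in the scene. Friction and masses are not known exactly. Their poses are not given: they have to be found in the camera images.
- stand: Grey build stand, fixed: block 168 x 96 x 30 mm (x, y, z); origin at the centre of its underside, z up. Three upright steel posts at (x, y) = (-55, 28), (-55, -28), (55, 0) mm, so plates fit one way round only. At its +x end (x = 92 to 112, y within 22 mm) a bracket 107 mm high carries the keeper arm; the bracket's foot, 10 mm high, ends at x = 129. +x points roughly to world -y.
- seat (a point): centre of the top face of the stand's block, 30 mm above the shelf, axes as the stand. The posts, 12 mm in diameter, rise 42 mm above it; their last 10 mm taper to 4 mm.
- keeper (a joint): keeper arm's angle, rad: 0 = open stop, leaning 25 degrees outwards (stand +x) from upright; 0.44 upright; 2.01 = shut stop, level over the stand, pointing to -x. Over-centre spring: below about 0.65 it springs back open, beyond that it snaps shut by itself; about 3 N at the tip moves it. Hinge line along the stand's y at x = 102, z = 98 mm in the stand's frame.
- keeper_tip (a point): end of the keeper arm, 97 mm from its hinge. Steel arm 20 mm wide (y) and 10 mm thick, with a red cap 26 x 14 x 25 mm at the end. Shut, it clears the top of the fully seated cover's rib by 3 mm.
- spacer: Blue waisted spacer plate 160 x 90 x 16 mm (x, y, z), about 0.5 kg, lying flat; origin at the centre of its underside, z up. Its two ends are 90 mm wide and 50 mm long; the middle 60 mm is a waist 44 mm wide (y), to be gripped across. Holes 16 mm in diameter at (x, y) = (-55, 28), (-55, -28), (55, 0) mm; seated, its axes are parallel to the stand's.
- cover: Cast aluminium cover: flange 160 x 90 x 12 mm (x, y, z), about 0.5 kg, lying flat; origin at the centre of its underside, z up. On its middle a rib 76 mm long (x), 26 mm wide (y), top 42 mm above the underside, to be gripped across; low cross ribs (5 mm) at x = -29 and 29. Holes 16 mm in diameter at (-55, 28), (-55, -28), (55, 0) mm; seated, axes parallel to the stand's.
- gauge: brass fitting with a round needle gauge, 125 mm tall; origin under its block; leave it alone
- bumper: grey rubber bumper block, 60 x 90 x 45 mm; origin at the centre of its underside; leave it alone
- tin: green tin, 68 mm diameter, 75 mm tall; leave it alone
- post0 (a point): tip of the stand's post 0, 72 mm above the shelf
- spacer_hole0 (a point): centre of the spacer's hole for post 0, at its upper face
- cover_hole0 (a point): centre of the cover's hole for post 0, at its upper face
- post1 (a point): tip of the stand's post 1, 72 mm above the shelf
- spacer_hole1 (a point): centre of the spacer's hole for post 1, at its upper face
- cover_hole1 (a point): centre of the cover's hole for post 1, at its upper face
- post2 (a point): tip of the stand's post 2, 72 mm above the shelf
- spacer_hole2 (a point): centre of the spacer's hole for post 2, at its upper face
- cover_hole2 (a point): centre of the cover's hole for post 2, at its upper face
- spool0: ground steel valve spool, 27 mm diameter, 140 mm tall, upright in the slotted stand at the back; origin at the centre of its foot; leave it alone
- spool1: ground steel valve spool, 27 mm diameter, 140 mm tall, upright in the slotted stand at the back; origin at the centre of its foot; leave it alone
- spool2: ground steel valve spool, 27 mm diameter, 140 mm tall, upright in the slotted stand at the back; origin at the centre of its foot; leave it alone
- spool3: ground steel valve spool, 27 mm diameter, 140 mm tall, upright in the slotted stand at the back; origin at the centre of its foot; leave it alone
Mind the look-alikes: they are no part of the job. Of the things that look like the spacer, the middle-sized one is meant.

How it is judged:
By the outcome, as a careful person would: the job done as asked, in the order asked, and still so for the second after the job is handed in, with the robot touching nothing.
It also fails if it takes over 72 s, if anything falls off the work surface, if the arm or the gripper's body presses on something with over 40 N, if the wrist force passes 120 N, or if a joint passes its speed limit or range.

## Working session

There is one attempt and no reset: what is moved stays moved. The work goes in short steps, Python scripts to look and compute and a shell command to move; the robot and the scene stay as the last step left them, time stands still between calls to the robot, and variables do not carry over. Pictures are saved under pics/ and viewed, and the job is handed in when it is done.

```bash
mkdir -p pics; python3 - <<'E'
from station import robot
import cv2,numpy as np
s=robot.sense(); print(s); print(robot.tcp_to_tips)
for n in("scene","top"):
    c=robot.read_camera(n); cv2.imwrite(f"pics/{n}0.png",c["color"][:,:,::-1]); print(n,c["K"],c["position"],c["rotation"])
    np.savez(f"{n}0.npz",**c)
E
```

```text
{'clock': 0.0, 'qpos': array([-1.34260671e+00,  1.24537631e-01,  1.65166228e+00,  1.39426727e-05,
        1.36751938e+00, -8.25764588e-02]), 'joint_velocities': array([-0.00083778, -0.00285181, -0.00053925, -0.00034998,  0.00074866,
        0.00028214]), 'joint_torque': array([-1.10203473e-03, -4.17609644e+01, -3.59933352e+01,  7.73581560e-02,
        4.94321936e-02, -1.88380054e-04]), 'position': array([ 198.59930619, -618.20510407,  198.27298153]), 'tcp_rot': array([ 0.10937988, -0.10947964,  0.69933778, -0.69783731]), 'ft_force': array([ 0.08908683,  0.04117657, -0.01758779]), 'ft_torque': array([ 0.07565963, -0.01396671,  0.01664223]), 'finger_gap': 0.9994844995120904}
17.0
scene [[507.28091776   0.         320.84922055]
 [  0.         507.28091776 205.11569354]
 [  0.           0.           1.        ]] [1245.668017   -217.82833633 1201.91677346] [-0.25059375  0.77863022  0.54699409 -0.1781438 ]
top [[412.62712811   0.         323.81591461]
 [  0.         412.62712811 194.19128514]
 [  0.           0.           1.        ]] [ 366.85159196   43.59563536 1433.93076421] [-0.04593371  0.71452233 -0.69689664  0.04102433]
```

View pics/scene0.png

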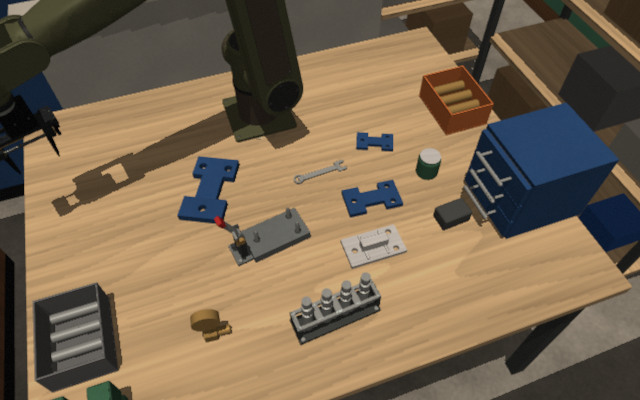

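View pics/top0.png

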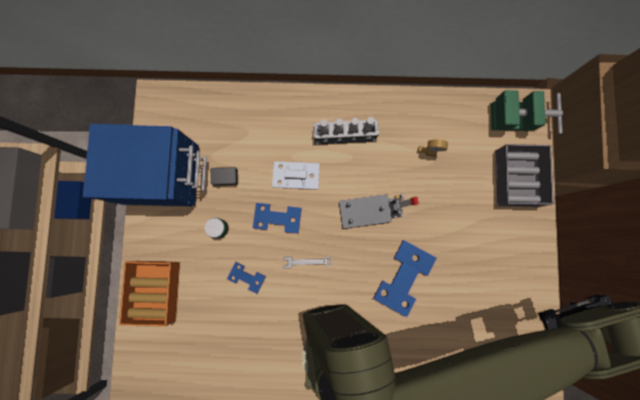

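```bash
cat > h.py <<'E'
import numpy as np,cv2
from scipy.spatial.transform import Rotation as R
def q2R(q): return R.from_quat([q[1],q[2],q[3],q[0]]).as_matrix()
def load(n): return dict(np.load(n+'.npz'))
def camR(c):
    r=np.asarray(c["rotation"]); return r if r.shape==(3,3) else q2R(r)
def ray(c,u,v):
    d=camR(c)@(np.linalg.inv(c["K"])@np.array([u,v,1.])); return np.asarray(c["position"]),d/np.linalg.norm(d)
def onz(c,u,v,z):
    p,d=ray(c,u,v); return p+d*(z-p[2])/d[2]
def proj(c,P):
    x=camR(c).T@(np.asarray(P,float)-c["position"]); y=c["K"]@x; return y[:2]/y[2]
def tri(a,ua,b,ub):
    A=np.zeros((3,3));y=np.zeros(3);L=[]
    for c,u in((a,ua),(b,ub)):
        p,d=ray(c,*u);M=np.eye(3)-np.outer(d,d);A+=M;y+=M@p;L.append((p,M))
    X=np.linalg.solve(A,y); return X,[np.linalg.norm(M@(X-p)) for p,M in L]
def crop(c,x0,y0,x1,y1,k,fn):
    im=cv2.resize(c["color"][y0:y1,x0:x1,::-1],None,fx=k,fy=k,interpolation=cv2.INTER_CUBIC)
    for x in range((x0+9)//10*10,x1,10):
        cv2.line(im,(int((x-x0+.5)*k),0),(int((x-x0+.5)*k),5),(0,0,255),1); cv2.putText(im,str(x),(int((x-x0)*k),15),0,.35,(0,0,255),1)
    for y in range((y0+9)//10*10,y1,10):
        cv2.line(im,(0,int((y-y0+.5)*k)),(5,int((y-y0+.5)*k)),(0,0,255),1); cv2.putText(im,str(y),(6,int((y-y0+.5)*k)),0,.35,(0,0,255),1)
    cv2.imwrite(fn,im)
E
python3 - <<'E'
from h import *
t=load('top0');s=load('scene0')
print(onz(t,277,218,16),onz(s,372,198,16)); print(q2R([0.10937988, -0.10947964,  0.69933778, -0.69783731]))
crop(t,240,155,430,235,4,'pics/tc.png'); crop(s,210,170,410,280,4,'pics/sc.png')
E
```

```text
[455.61436831 214.60561148  16.        ] [465.69926152 216.51081715  16.        ]
[[-9.52100500e-01 -4.67774335e-04  3.05784922e-01]
 [-3.05785222e-01  2.07458590e-03 -9.52098259e-01]
 [-1.89009959e-04 -9.99997739e-01 -2.11825275e-03]]
```

View pics/tc.png

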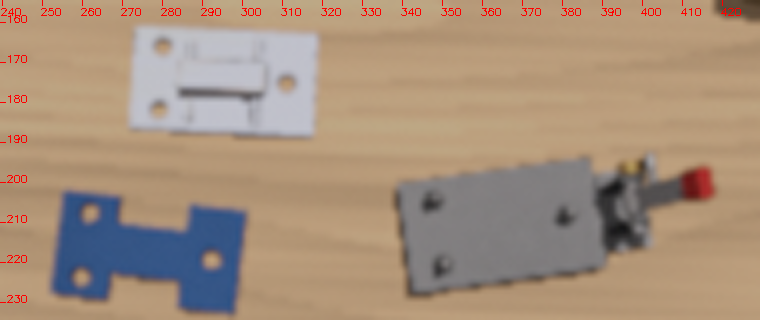

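View pics/sc.png

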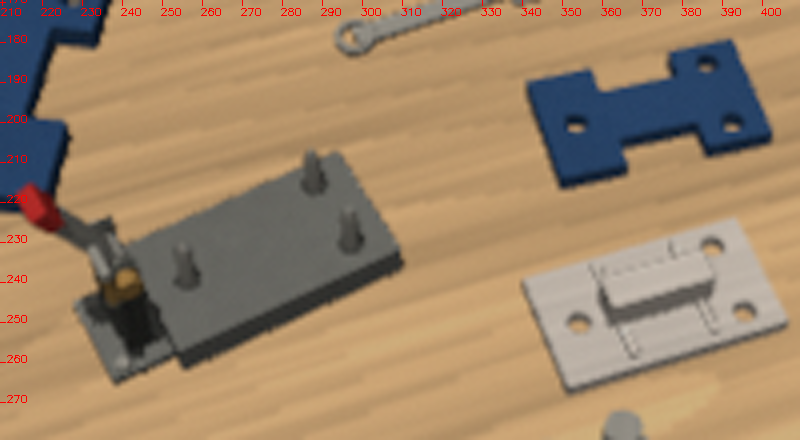

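```bash
cat > det.py <<'E'
from h import *
def holes(c,box,kind,k=8):
    x0,y0,x1,y1=box
    im=cv2.resize(c["color"][y0:y1,x0:x1],None,fx=k,fy=k,interpolation=cv2.INTER_CUBIC)
    f=im.astype(int)
    if kind=='blue': m=(f[...,2]>f[...,0]+25)
    elif kind=='white': 
        sat=f.max(2)-f.min(2); m=(sat<38)&(f.sum(2)>330) 
    elif kind=='grey':
        sat=f.max(2)-f.min(2); m=(sat<22)&(f.sum(2)>210)&(f.sum(2)<480)
    m=m.astype(np.uint8)*255
    cs,h=cv2.findContours(m,cv2.RETR_CCOMP,cv2.CHAIN_APPROX_NONE)
    i=max((j for j in range(len(cs)) if h[0][j][3]<0),key=lambda j:cv2.contourArea(cs[j]))
    hs=[]
    for j in range(len(cs)):
        if h[0][j][3]==i and cv2.contourArea(cs[j])>3*k*k:
            M=cv2.moments(cs[j]); hs.append(((M['m10']/M['m00']+.5)/k-.5+x0,(M['m01']/M['m00']+.5)/k-.5+y0,M['m00']/k/k))
    return hs,(cs[i][:,0]+.5)/k-.5+[x0,y0],m
def fit2d(loc,w):
    # rigid 2D: w = R loc + t
    loc=np.array(loc,float);w=np.array(w,float);a=loc-loc.mean(0);b=w-w.mean(0)
    th=np.arctan2((a[:,0]*b[:,1]-a[:,1]*b[:,0]).sum(),(a*b).sum())
    Rm=np.array([[np.cos(th),-np.sin(th)],[np.sin(th),np.cos(th)]]);t=w.mean(0)-Rm@loc.mean(0)
    return t,th,np.linalg.norm(loc@Rm.T+t-w,axis=1)
H=np.array([(-55,28),(-55,-28),(55,0)],float)
E
python3 - <<'E'
from det import *
t=load('top0');s=load('scene0')
for nm,c,box,kind,z in(('sp',t,(245,198,305,238),'blue',16),('sp',s,(335,172,408,222),'blue',16),('cov',t,(265,157,325,195),'white',12),('cov',s,(335,220,412,272),'white',12)):
    hs,ct,m=holes(c,box,kind); cv2.imwrite(f'pics/m_{nm}_{kind}_{"t" if c is t else "s"}.png',m)
    print(nm,[tuple(np.round(h,1)) for h in hs]); print([np.round(onz(c,h[0],h[1],z)[:2],1) for h in hs])
E
```

```text
sp [(np.float64(259.9), np.float64(223.8), np.float64(22.1)), (np.float64(292.5), np.float64(219.4), np.float64(23.1)), (np.float64(262.1), np.float64(207.8), np.float64(22.3))]
[array([434.1, 272.7]), array([452. , 161.1]), array([489.5, 267.6])]
sp [(np.float64(353.6), np.float64(201.4), np.float64(12.2)), (np.float64(392.5), np.float64(201.2), np.float64(11.1)), (np.float64(386.3), np.float64(186.3), np.float64(9.9))]
[array([458.9, 161.7]), array([496.7, 267.9]), array([440.5, 273.2])]
cov [(np.float64(279.4), np.float64(182.2), np.float64(7.0)), (np.float64(301.3), np.float64(178.5), np.float64(4.2)), (np.float64(290.0), np.float64(177.7), np.float64(12.3)), (np.float64(311.2), np.float64(175.6), np.float64(7.6)), (np.float64(280.3), np.float64(166.4), np.float64(7.2))]
[array([580.9, 211.7]), array([596. , 135.8]), array([597.5, 175.1]), array([607. , 101.4]), array([636.9, 210.6])]
cov [(np.float64(354.3), np.float64(250.6), np.float64(21.2)), (np.float64(395.7), np.float64(247.8), np.float64(21.2)), (np.float64(373.1), np.float64(245.4), np.float64(112.1)), (np.float64(387.7), np.float64(231.6), np.float64(19.4))]
[array([610.6, 102.9]), array([640.8, 212. ]), array([612.7, 157.2]), array([585.2, 213.2])]
```

```bash
python3 - <<'E'
from det import *
t=load('top0');s=load('scene0')
for nm,c,box,kind,z in(('sp',t,(245,198,305,238),'blue',8),('sp',s,(335,172,408,222),'blue',8),('cov',t,(265,157,325,195),'white',9),('cov',s,(335,220,412,272),'white',12)):
    hs,ct,m=holes(c,box,kind)
    W=np.array([onz(c,h[0],h[1],z)[:2] for h in hs])
    if kind=='white': W=W[[0,3,4]] if c is t else W[[0,1,3]]
    i2=np.argmin(W[:,1]); o=[i for i in range(3) if i!=i2]; o.sort(key=lambda i:-W[i,0])  # +y_local ~ world +x
    print(nm,fit2d(H,W[o+[i2]]))
    # outline: corners via minAreaRect of outline projected at top plane
    zt=16 if nm=='sp' else 12
    P=np.array([onz(c,u,v,zt)[:2] for u,v in ct],np.float32); print('  rect',cv2.minAreaRect(P))
for c,box in((t,(332,185,395,240)),(s,(235,200,318,275))):
    hs,ct,m=holes(c,box,'grey'); cv2.imwrite('pics/mg_%d.png'%(c is t),m)
    P=np.array([onz(c,u,v,30)[:2] for u,v in ct],np.float32); print('stand rect',cv2.minAreaRect(P)); print([np.round(h,1) for h in hs])
E
python3 -c "
import cv2,numpy as np
a=cv2.imread('pics/mg_1.png');b=cv2.imread('pics/mg_0.png');a=cv2.resize(a,None,fx=.6,fy=.6);b=cv2.resize(b,None,fx=.6,fy=.6)
h=max(a.shape[0],b.shape[0]);cv2.imwrite('pics/mg.png',np.hstack([cv2.copyMakeBorder(x,0,h-x.shape[0],0,4,0,value=(0,0,255)) for x in(a,b)]))"
```

```text
sp (array([457.3952696 , 216.58409151]), np.float64(-1.6610101449479686), array([0.03409879, 0.08485822, 0.09252404]))
  rect ((456.73406982421875, 215.7086181640625), (156.99423217773438, 88.15019989013672), 85.06596374511719)
sp (array([458.44370258, 219.01835385]), np.float64(-1.6600711496393485), array([0.40346642, 0.48068468, 0.077891  ]))
  rect ((463.3725891113281, 216.80569458007812), (159.9482421875, 95.5292739868164), 84.80191802978516)
cov (array([608.4694314 , 156.51787789]), np.float64(-1.5882723493119713), array([0.07061109, 0.11706337, 0.04992601]))
  rect ((608.1494140625, 156.54364013671875), (165.1484832763672, 96.40550231933594), 88.9176025390625)
cov (array([611.80614079, 157.71474657]), np.float64(-1.5923103445001965), array([0.23187149, 0.23424304, 0.12892158]))
  rect ((611.3798217773438, 157.38345336914062), (162.00364685058594, 91.34857177734375), 88.48746490478516)
stand rect ((487.591796875, -96.8130874633789), (95.79647064208984, 191.58499145507812), 9.29341983795166)
[array([349.2, 222. ,   3.6]), array([380.4, 209.2,   6. ]), array([347.1, 205.6,   5.9])]
stand rect ((486.67266845703125, -108.78379821777344), (111.52525329589844, 214.08883666992188), 8.72282600402832)
[array([256.9, 238.5,  26.3]), array([297.9, 229.7,  23.3]), array([288.6, 215. ,  25.2])]
```

View pics/mg.png

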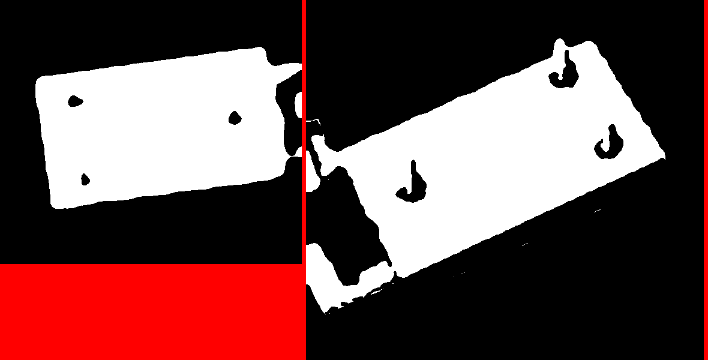

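```bash
python3 - <<'E'
from h import *
t=load('top0');s=load('scene0')
crop(t,335,190,395,235,13,'pics/tc2.png'); crop(s,235,195,315,275,7,'pics/sc2.png')
E
```

```text
(no output)
```

View pics/tc2.png

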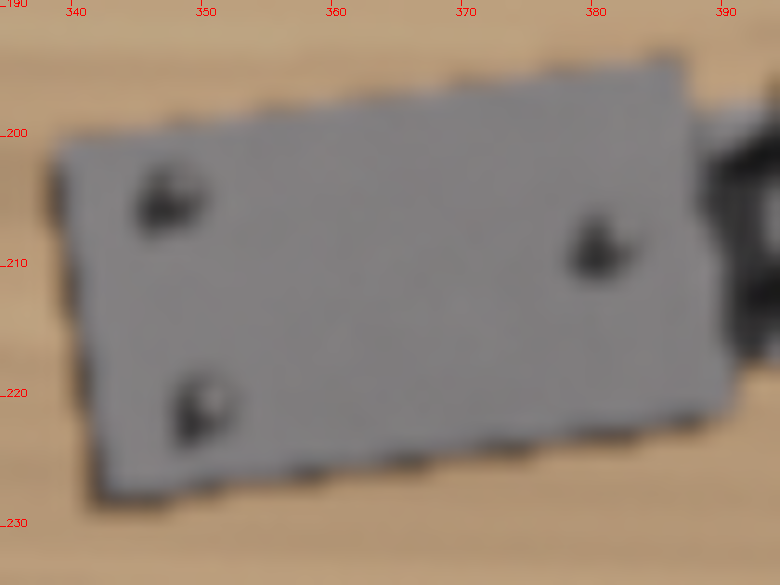

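View pics/sc2.png

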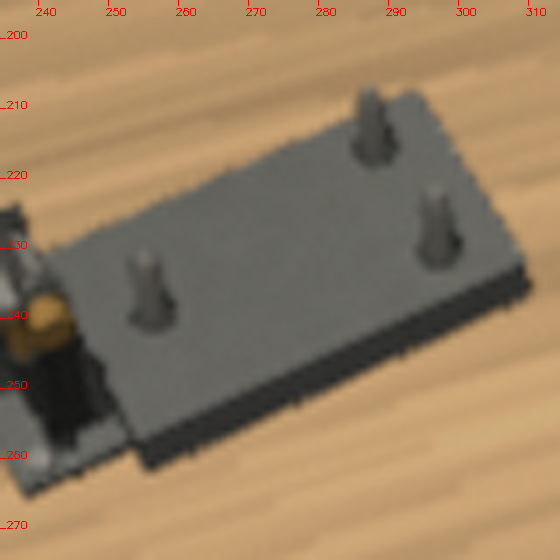

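```bash
python3 - <<'E'
from det import *
t=load('top0');s=load('scene0')
T=[(348.9,203.8),(351,220.4),(382,208.1)];S=[(296.2,222),(287,207.7),(255.2,231)]
for c,p in((t,T),(s,S)): print('posts',fit2d(H,[onz(c,*q,70)[:2] for q in p]))
for a,b in zip(T,S): print(tri(t,a,s,b))
C=[(-84,48),(84,48),(84,-48),(-84,-48)]
print(fit2d(C,[onz(t,*q,30)[:2] for q in [(339.3,200.6),(387,194.6),(390.3,221.9),(342.5,227.2)]]))
print(fit2d([C[0],C[2],C[3]][0:1]+[C[3],C[1]],[onz(s,*q,30)[:2] for q in [(308.7,232.7),(293.8,207.8),(253,257.5)]]))
E
```

```text
posts (array([485.854398  , -86.24885704]), np.float64(-1.4230972513961087), array([1.12513978, 0.86510304, 1.9240804 ]))
posts (array([487.76334875, -84.58897366]), np.float64(-1.4110418681306292), array([0.922825  , 1.23129803, 1.20960465]))
(array([505.66426955, -27.61393473,  70.21429233]), [np.float64(1.2704468350762002), np.float64(1.2704468350762868)])
(array([450.78575951, -35.97251706,  68.07662341]), [np.float64(0.9377553022326748), np.float64(0.9377553022326547)])
(array([ 494.18147893, -138.30215956,   67.32625786]), [np.float64(0.8150521349306441), np.float64(0.8150521349306815)])
(array([486.00619926, -85.52197644]), np.float64(-1.4303569695284195), array([3.19718786, 1.53570736, 2.91539217, 2.85167494]))
(array([489.67349491, -87.26666273]), np.float64(-1.4313627566215394), array([1.09162448, 0.83790889, 1.1337096 ]))
```

```bash
cat > go.py <<'E'
# go.py x y z heading_of_tool_z_deg : prints shift (mm, current tool axes) and turn to target
import sys
from h import *
from station import robot
s=robot.sense(); Rm=q2R(s["tcp_rot"]); p=s["position"]
x,y,z,h=map(float,sys.argv[1:5]); h=np.radians(h)
zt=np.array([np.cos(h),np.sin(h),0]); yt=np.array([0,0,-1.]); xt=np.cross(yt,zt); Rt=np.column_stack([xt,yt,zt])
rv=np.degrees(R.from_matrix(Rm.T@Rt).as_rotvec())
print("clk %.2f pos"%s["clock"],np.round(p,1),"head %.2f"%np.degrees(np.arctan2(Rm[1,2],Rm[0,2])),"F",np.round(s["ft_force"],1),"gap %.3f"%s["finger_gap"])
d=np.array([x,y,z])-p
print("shift now-axes",np.round(Rm.T@d,1),"turn",np.round(rv,2),"| shift in target axes",np.round(Rt.T@d,1))
E
cat > edge.py <<'E'
from det import *
t=load('top0')
hs,ct,m=holes(t,(332,185,395,240),'grey')
P=np.array([onz(t,u,v,30)[:2] for u,v in ct])
for a,b,cond in (('far',0,(P[:,0]>515)),('near',0,(P[:,0]<460))):
    pass
c=np.array([487,-86.]);th=-1.42;L=(P-c)@np.array([[np.cos(th),-np.sin(th)],[np.sin(th),np.cos(th)]])
for nm,sel in(('+y',(L[:,1]>40)&(abs(L[:,0])<65)),('-y',(L[:,1]<-40)&(abs(L[:,0])<65))):
    q=np.polyfit(L[sel,0],L[sel,1],1);print(nm,np.degrees(th+np.arctan(q[0])),q[1])
sel=(L[:,0]<-75)&(abs(L[:,1])<35);q=np.polyfit(L[sel,1],L[sel,0],1);print('-x end',q[1],np.degrees(th-np.arctan(q[0])))
E
python3 edge.py
python3 -m crank '-.0209 0 -.0299 0 0 0;-.0209 0 -.0299 0 0 0;-.0209 0 -.0299 0 0 0;-.0209 0 -.0299 0 0 0;-.0209 0 -.0299 0 0 0;-.0209 0 -.0299 0 0 0;-.0209 0 -.0299 0 0 0;-.0209 0 -.0299 0 0 0;-.0209 0 -.0299 0 0 0;-.0209 0 -.0299 0 0 0' 0.095 30
python3 go.py 458 217.8 150 -5.1
```

```text
+y -80.68447502443746 46.1315131349568
-y -81.06491979754364 -48.07322442623613
-x end -84.2469512865935 -80.5643121898226
clock: 0.93
position: [306.2, -268.4, 199.0]
tcp_rot: [0.109, -0.109, 0.699, -0.698]
ft_force: [0.4, 0.3, 0.2]
finger_gap: 0.998
clk 0.93 pos [ 306.2 -268.4  199. ] head -72.24 F [0.4 0.3 0.2] gap 0.998
shift now-axes [-292.9   49.2 -416.7] turn [ 3.000e-02 -6.714e+01 -1.000e-02] | shift in target axes [-497.8   49.   108. ]
```

```bash

python3 -m crank '-.0209 0 -.0299 0 0 0;-.0209 0 -.0299 0 0 0;-.0209 0 -.0299 0 0 0;-.0209 0 -.0299 0 0 0;-.0209 0 -.0299 0 0 0;-.0209 0 -.0299 0 0 0;-.0209 0 -.0299 0 0 0;-.0209 0 -.0299 0 0 0;-.0209 0 -.0299 0 0 0;-.0209 0 -.0299 0 0 0' >/dev/null
python3 -m crank '-.02 0 -.029 0 0 0;-.02 0 -.029 0 0 0;-.02 0 -.029 0 0 0;-.02 0 -.029 0 0 0;0 0 0 0 -6.7 0;0 0 0 0 -6.7 0;0 0 0 0 -6.7 0;0 0 0 0 -6.7 0;0 0 0 0 -6.7 0;0 0 0 0 -6.7 0'
python3 go.py 458 217.8 150 -5.1
```

```text
clock: 2.6
position: [454.1, 213.2, 198.9]
tcp_rot: [0.344, -0.345, 0.617, -0.617]
ft_force: [-0.1, -0.2, -0.6]
finger_gap: 0.995
clk 2.60 pos [454.1 213.2 198.9] head -31.65 F [-0.1 -0.2 -0.6] gap 0.995
shift now-axes [-6.  48.9  0.9] turn [  0.05 -26.55   0.04] | shift in target axes [-4.9 48.9  3.4]
```

```bash

python3 -m crank '-.006 0 .001 0 0 0;0 .02 0 0 -6.6 0;0 .02 0 0 -6.6 0;0 .02 0 0 -6.6 0;0 .02 0 0 -6.6 0;0 .02 0 0 0 0;0 0 0 0 0 0;0 0 0 0 0 0;0 0 0 0 0 0;0 0 0 0 0 0' >/dev/null
python3 go.py 458 217.8 20 -5.1; python3 - <<'E'
from h import *
from station import robot
for n in("scene","top"):
    c=robot.read_camera(n);np.savez(n+'1.npz',**c)
    cv2.imwrite(f'pics/{n}1.png',c["color"][:,:,::-1])
crop(load('scene1'),310,120,440,230,6,'pics/sc3.png')
E
```

```text
clk 3.43 pos [459.8 218.3 101.4] head -5.65 F [ 1.  -0.2  0.1] gap 0.997
shift now-axes [ 0.8 81.4 -2. ] turn [-0.15 -0.55 -0.07] | shift in target axes [ 0.7 81.4 -1.8]
```

View pics/sc3.png

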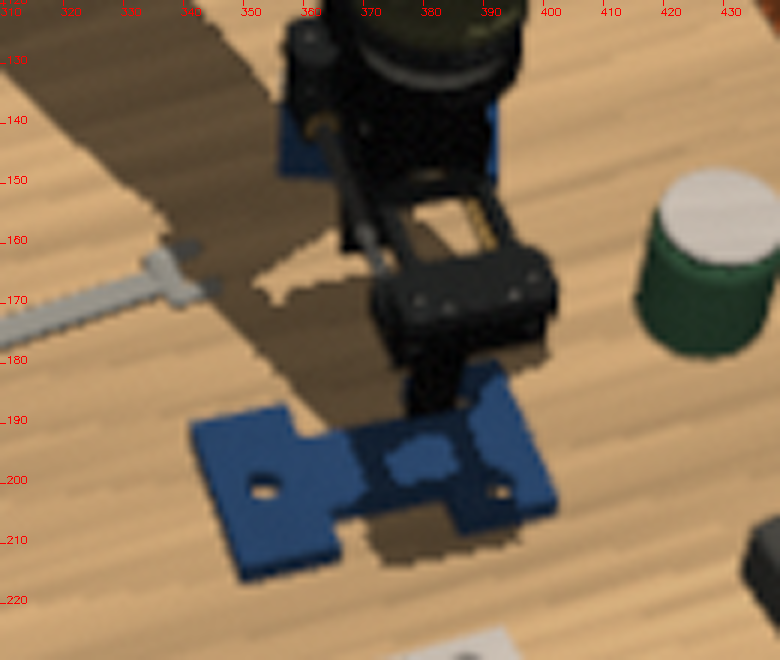

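```bash

python3 -m crank '.0005 .01 -.0015 0 -.5 0;0 .012 0 0 0 0;0 .012 0 0 0 0;0 .012 0 0 0 0;0 .012 0 0 0 0;0 .012 0 0 0 0;0 .006 0 0 0 0;0 .004 0 0 0 0;0 0 0 0 0 0;0 0 0 0 0 0' >/dev/null
python3 go.py 458 217.8 20 -5.1
```

```text
clk 4.37 pos [457.2 217.5  19.6] head -5.09 F [-0.3  0.4 -0.9] gap 0.999
shift now-axes [-0.4 -0.4  0.7] turn [-0.01  0.01 -0.  ] | shift in target axes [-0.4 -0.4  0.7]
```

```bash

python3 -m crank '0 0 0 0 0 0;0 0 0 0 0 0;0 0 0 0 0 0;0 0 0 0 0 0;0 0 0 0 0 0;0 0 0 0 0 0;0 0 0 0 0 0;0 0 0 0 0 0;0 0 0 0 0 0;0 0 0 0 0 0' 0.03 50

```

```text
clock: 5.2
position: [457.0, 217.4, 19.5]
tcp_rot: [0.477, -0.477, 0.522, -0.522]
ft_force: [-0.4, -0.6, 0.3]
finger_gap: 0.358
```

```bash
python3 - <<'E'
from h import *
from station import robot
c=robot.read_camera('scene');np.savez('scene2.npz',**c);print(robot.sense()['finger_gap'])
crop(c,310,120,440,230,6,'pics/sc4.png')
E
```

```text
0.33446907055784164
```

View pics/sc4.png

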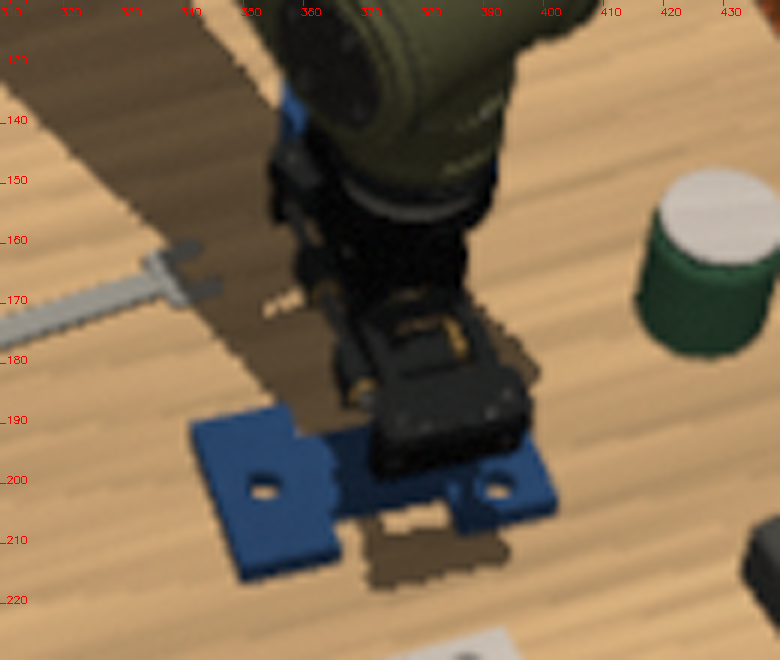

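```bash
python3 - <<'E'
from h import *
c=load('scene2');print(proj(c,[457,217.4,19.5]),proj(c,[480,217,3]),proj(c,[480,217,80]),proj(c,[457,217,80]))
c=load('scene1');print(proj(c,[459.8,218.3,101.4]),proj(c,[507,214,84]),proj(c,[507,214,155]))
E
```

```text
[371.20035842 194.94823625] [373.73528389 204.3139768 ] [375.97555177 188.14989132] [372.72715491 182.07780248]
[374.16760816 177.91050425] [378.99655941 194.84293494] [381.4057484  178.68350438]
```

```bash
python3 - <<'E'
from h import *
c=load('scene2');c['color']=np.clip(255*(c['color']/255.)**0.45,0,255).astype(np.uint8)
crop(c,350,160,410,220,10,'pics/sc5.png')
from station import robot
c=robot.read_camera('top');np.savez('top2.npz',**c);print(robot.sense()['finger_gap'])
c['color']=np.clip(255*(c['color']/255.)**0.45,0,255).astype(np.uint8)
crop(c,240,190,320,240,8,'pics/tc5.png')
E
```

```text
0.327873933200722
```

View pics/sc5.png

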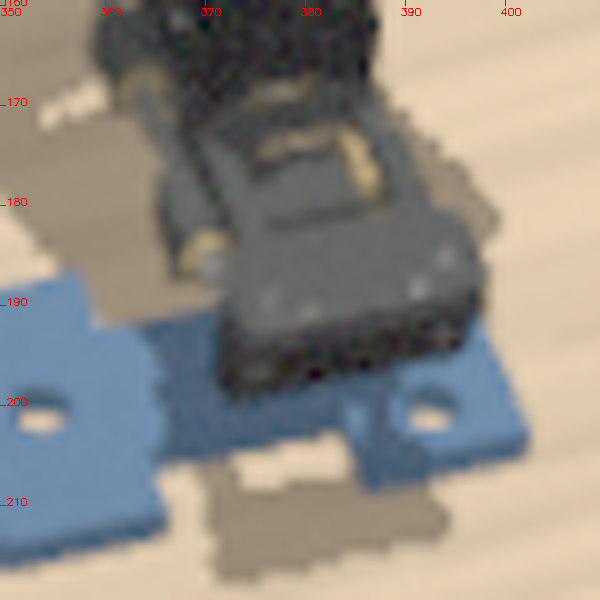

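View pics/tc5.png

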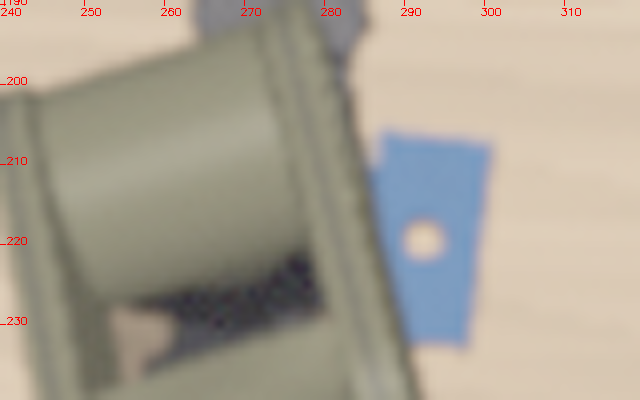

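```bash

python3 -m crank '0 0 0 0 0 0;0 0 0 0 0 0;0 0 0 0 0 0;0 0 0 0 0 0;0 0 0 0 0 0;0 0 0 0 0 0;0 0 0 0 0 0;0 0 0 0 0 0;0 0 0 0 0 0;0 0 0 0 0 0' 0.02 50

```

```text
clock: 6.13
position: [457.0, 217.4, 19.6]
tcp_rot: [0.477, -0.477, 0.522, -0.522]
ft_force: [0.4, 0.3, -0.1]
finger_gap: 0.207
```

```bash

python3 -m crank '0 -.03 0 0 0 0;0 -.03 0 0 0 0;0 -.03 0 0 0 0;0 -.03 0 0 0 0;0 0 0 0 0 0;0 0 0 0 0 0;0 0 0 0 0 0;0 0 0 0 0 0;0 0 0 0 0 0;0 0 0 0 0 0' 0.02 50
python3 - <<'E'
from h import *
from station import robot
c=robot.read_camera('scene');np.savez('scene3.npz',**c);p=robot.sense();print(p['finger_gap'],p['position'])
P=p['position']
print('tcp',proj(c,P),'tip',proj(c,P+[10,0,-17]),'tipback',proj(c,P+[-10,0,-17]))
c['color']=np.clip(255*(c['color']/255.)**0.45,0,255).astype(np.uint8)
crop(c,330,130,430,220,7,'pics/sc6.png')
E
```

```text
clock: 6.97
position: [456.2, 217.1, 138.0]
tcp_rot: [0.476, -0.478, 0.522, -0.521]
ft_force: [-0.5, 0.8, -0.8]
finger_gap: 0.211
0.2112017424375506 [456.29895352 217.21036857 138.23218707]
tcp [374.39837141 168.58248178] tip [375.33321311 175.20709368] tipback [372.45819109 169.92531128]
```

View pics/sc6.png

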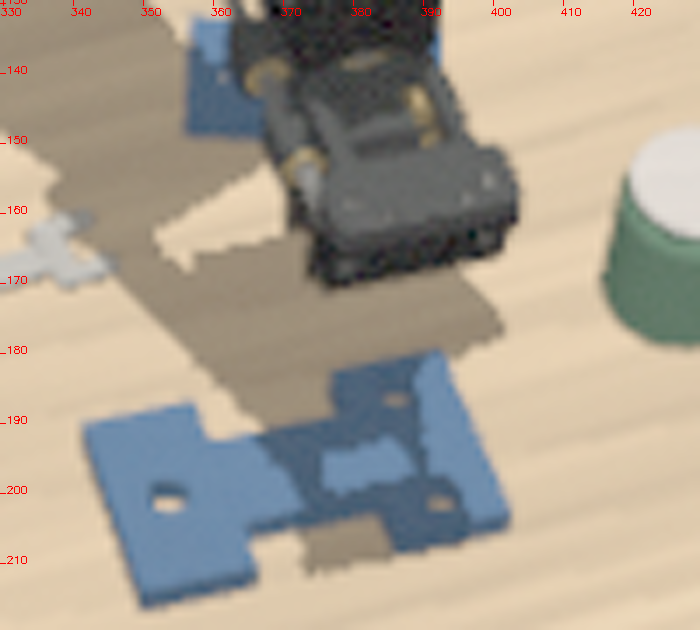

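```bash

python3 - <<'E'
from h import *
from station import robot
c=load('scene3');P=np.array([456.3,217.2,138.2])
for d in([90,37,57],[90,-37,57],[90,0,57],[37,0,57],[60,0,57],[10,0,57]): print(d,proj(c,P+np.array(d)))
c=load('top0');
from cv2 import imwrite
c=load('scene0');c['color']=np.clip(255*(c['color']/255.)**0.45,0,255).astype(np.uint8);crop(c,0,80,110,220,5,'pics/s0.png')
E
```

```text
[90, 37, 57] [403.56137642 175.91306921]
[90, -37, 57] [376.8933991  183.67828331]
[90, 0, 57] [390.30226757 179.77387267]
[37, 0, 57] [381.85380287 164.76225773]
[60, 0, 57] [385.47358246 171.19404615]
[10, 0, 57] [377.69252584 157.36831212]
```

View pics/s0.png

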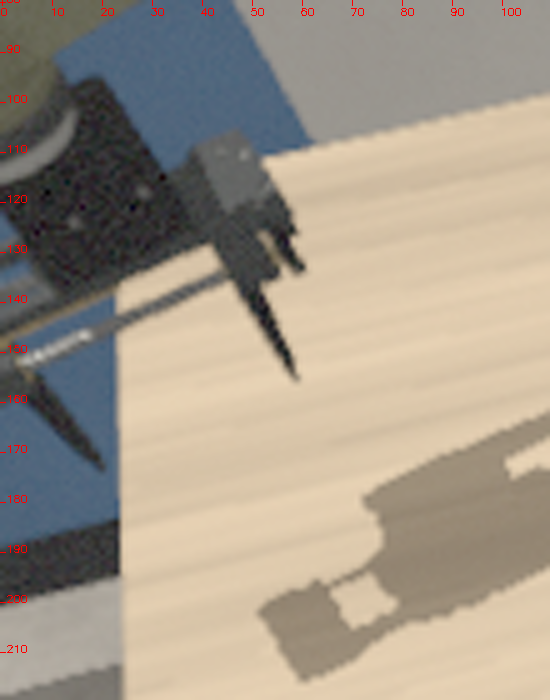

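```bash

python3 - <<'E'
from h import *
c=load('scene0');P=np.array([198.6,-618.2,198.3]);z=np.array([.3058,-.952,0]);x=np.array([-.952,-.3058,0])
for sgn in(1,-1):
  for k in (0,-17,-10): print(sgn,k,proj(c,P+sgn*50*z+[0,0,k]), proj(c,P+sgn*50*z+10*x+[0,0,k]))
E
```

```text
1 0 [ 20.43397772 175.40324415] [ 19.13037087 173.00644725]
1 -17 [ 23.61881472 179.5702795 ] [ 22.31760594 177.18387219]
1 -10 [ 22.31556942 177.86511556] [ 21.0133503  175.47441873]
-1 0 [ 58.6463852  157.29230407] [ 57.24425106 155.02225508]
-1 -17 [ 61.35547133 161.5351144 ] [ 59.95831956 159.27362566]
-1 -10 [ 60.24672099 159.79865524] [ 58.84750664 157.53362633]
```

```bash

python3 -m crank '0 .01 .001 0 0 0;0 .01 0 0 0 0;0 .02 0 0 0 0;0 .02 0 0 0 0;0 .02 0 0 0 0;0 .01 0 0 0 0;0 .01 0 0 0 0;0 .01 0 0 0 0;0 .01 0 0 0 0;0 0 0 0 0 0' 0.075 50
python3 go.py 458 217.8 6.5 -5.1
```

```text
clock: 7.85
position: [456.8, 216.9, 17.6]
tcp_rot: [0.476, -0.478, 0.522, -0.521]
ft_force: [-0.9, -0.5, -0.0]
finger_gap: 0.783
clk 7.85 pos [456.8 216.9  17.6] head -5.09 F [-0.9 -0.5 -0. ] gap 0.783
shift now-axes [-1.  11.1  1.1] turn [0.16 0.01 0.07] | shift in target axes [-1.  11.1  1.1]
```

```bash

python3 -m crank '-.001 .002 .001 .15 0 0;0 .002 0 0 0 0;0 .002 0 0 0 0;0 .002 0 0 0 0;0 .002 0 0 0 0;0 .001 0 0 0 0;0 0 0 0 0 0;0 0 0 0 0 0;0 0 0 0 0 0;0 0 0 0 0 0' 0.075 50
python3 go.py 458 217.8 6.5 -5.1
```

```text
clock: 8.68
position: [459.2, 218.3, 8.7]
tcp_rot: [-0.478, 0.477, -0.521, 0.522]
ft_force: [-0.1, 0.4, -0.2]
finger_gap: 0.788
clk 8.68 pos [459.2 218.3   8.7] head -5.09 F [-0.1  0.4 -0.2] gap 0.788
shift now-axes [ 0.6  2.2 -1.2] turn [-0.16  0.01 -0.01] | shift in target axes [ 0.6  2.2 -1.2]
```

```bash

python3 -m crank '0 .001 0 0 0 0;0 .001 0 0 0 0;0 .001 0 0 0 0;0 0 0 0 0 0;0 0 0 0 0 0;0 0 0 0 0 0;0 0 0 0 0 0;0 0 0 0 0 0;0 0 0 0 0 0;0 0 0 0 0 0' 0.03 50
python3 go.py 458 217.8 6.5 -5.1
```

```text
clock: 9.52
position: [459.2, 218.3, 5.6]
tcp_rot: [-0.478, 0.477, -0.521, 0.522]
ft_force: [-0.4, 0.4, 0.3]
finger_gap: 0.317
clk 9.52 pos [459.2 218.3   5.6] head -5.09 F [-0.4  0.4  0.3] gap 0.317
shift now-axes [ 0.6 -0.9 -1.1] turn [-0.15  0.01 -0.  ] | shift in target axes [ 0.6 -0.9 -1.1]
```

```bash
python3 - <<'E'
from h import *
from station import robot
c=robot.read_camera('scene');np.savez('scene4.npz',**c);p=robot.sense();print(p['finger_gap'],p['position'],p['qpos'])
c['color']=np.clip(255*(c['color']/255.)**0.45,0,255).astype(np.uint8)
crop(c,330,140,430,220,7,'pics/sc7.png')
E
```

```text
0.31825142943470097 [459.15995886 218.24945927   5.57910851] [ 3.38735601e-01  1.92447683e-02  2.11372323e+00 -1.26708589e-03
  1.00620872e+00  4.28342843e-01]
```

View pics/sc7.png

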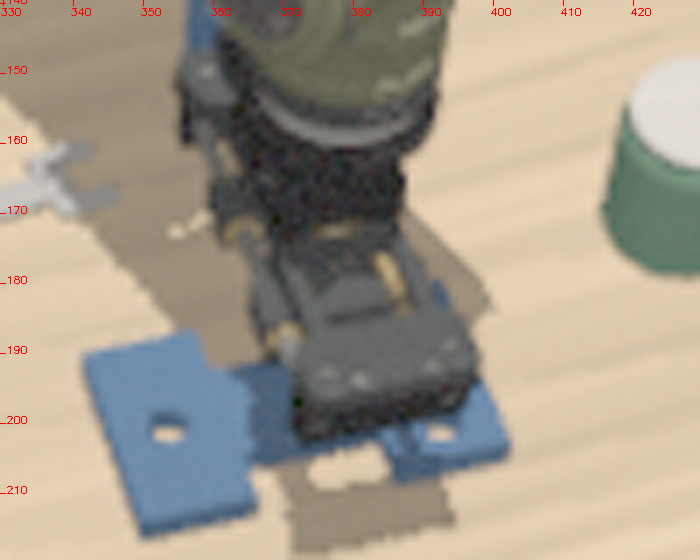

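```bash
python3 - <<'E'
from h import *
c=load('top0');c['color']=np.clip(255*(c['color']/255.)**0.45,0,255).astype(np.uint8)
crop(c,530,280,640,350,7,'pics/t0.png')
c=load('top0');P=np.array([198.6,-618.2,198.3]);z=np.array([.3058,-.952,0]);x=np.array([-.952,-.3058,0])
for sgn in(1,-1):
  for k in (-17,17): print(sgn,k,proj(c,P+sgn*50*z+[0,0,k]),proj(c,P+sgn*50*z+10*x+[0,0,k]),proj(c,P+sgn*50*z-10*x+[0,0,k]))
E
```

```text
1 -17 [564.96696493 303.5661307 ] [566.15808752 306.90064312] [563.77817365 300.23814471]
1 17 [571.77185363 305.2269483 ] [573.00380033 308.65820964] [570.54238674 301.80259385]
-1 -17 [532.97963214 313.34089807] [534.14220284 316.69310581] [531.81934237 309.99526727]
-1 17 [538.88810181 315.28496714] [540.08987608 318.73495733] [537.68875265 311.84193884]
```

View pics/t0.png

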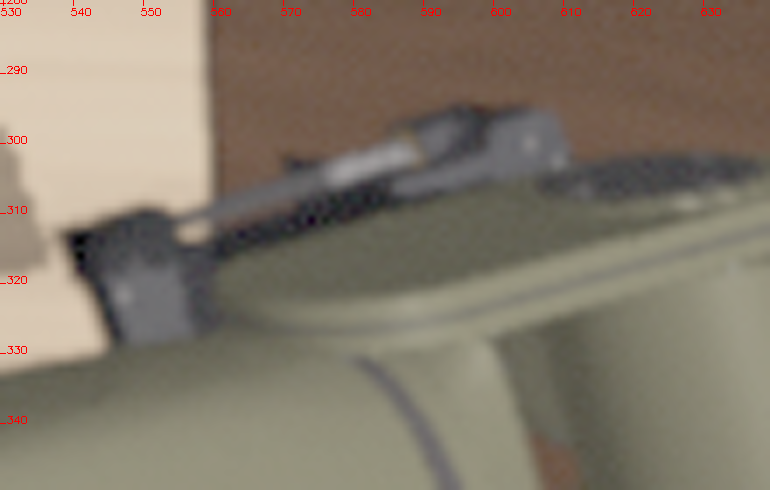

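```bash

python3 -m crank '0 0 0 0 0 0;0 0 0 0 0 0;0 0 0 0 0 0;0 .002 0 0 0 0;0 .002 0 0 0 0;0 .002 0 0 0 0;0 .002 0 0 0 0;0 .002 0 0 0 0;0 .002 0 0 0 0;0 0 0 0 0 0' 0.075 50
python3 -m crank '0 .001 0 0 0 0;0 .001 0 0 0 0;0 .001 0 0 0 0;0 0 0 0 0 0;0 0 0 0 0 0;0 0 0 0 0 0;0 0 0 0 0 0;0 0 0 0 0 0;0 0 0 0 0 0;0 0 0 0 0 0' 0.03 50
python3 go.py 458 217.8 6.5 -5.1
```

```text
clock: 10.4
position: [458.7, 218.1, -7.1]
tcp_rot: [-0.478, 0.477, -0.521, 0.522]
ft_force: [-0.2, -0.1, 0.4]
finger_gap: 0.787
clock: 11.23
position: [459.1, 218.3, -9.4]
tcp_rot: [-0.478, 0.477, -0.521, 0.522]
ft_force: [-1.1, -0.5, 0.2]
finger_gap: 0.456
clk 11.23 pos [459.1 218.3  -9.4] head -5.09 F [-1.1 -0.5  0.2] gap 0.456
shift now-axes [  0.6 -16.   -1. ] turn [-0.13  0.01 -0.  ] | shift in target axes [  0.6 -15.9  -1. ]
```

```bash

python3 -m crank '0 0 0 0 0 0;0 -.002 0 0 0 0;0 -.005 0 0 0 0;0 -.01 0 0 0 0;0 -.02 0 0 0 0;0 -.02 0 0 0 0;0 -.02 0 0 0 0;0 -.02 0 0 0 0;0 -.01 0 0 0 0;0 -.005 0 0 0 0' 0.03 60
python3 go.py 488 -85.5 105 9.1
python3 - <<'E'
from h import *
from station import robot
c=robot.read_camera('scene');np.savez('scene5.npz',**c)
c['color']=np.clip(255*(c['color']/255.)**0.45,0,255).astype(np.uint8)
crop(c,310,110,440,210,6,'pics/sc8.png')
E
```

```text
clock: 12.07
position: [460.1, 218.7, 105.1]
tcp_rot: [-0.479, 0.475, -0.52, 0.523]
ft_force: [-0.8, 0.3, -4.2]
finger_gap: 0.459
clk 12.07 pos [460.1 218.7 105.1] head -5.09 F [-0.8  0.3 -4.2] gap 0.459
shift now-axes [300.5  -0.   54.8] turn [ -0.38 -14.19  -0.05] | shift in target axes [ 3.048e+02  1.000e-01 -2.060e+01]
```

View pics/sc8.png

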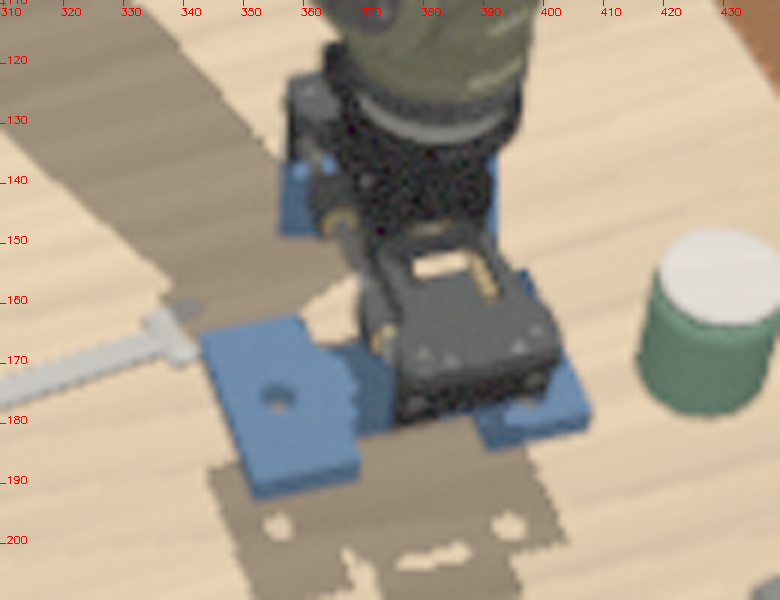

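```bash

python3 -m crank '.015 0 .0027 0 0 0;.03 0 .0055 0 0 0;.035 0 .0064 0 0 0;.035 0 .0064 0 0 0;.035 0 .0064 0 0 0;.035 0 .0064 0 0 0;.035 0 .0064 0 0 0;.035 0 .0064 0 0 0;.03 0 .0055 0 0 0;.0155 0 .003 0 0 0' >/dev/null
python3 -m crank '0 0 0 0 -1.2 0;0 0 0 0 -2 0;0 0 0 0 -2 0;0 0 0 0 -2 0;0 0 0 0 -2 0;0 0 0 0 -2 0;0 0 0 0 -2 0;0 0 0 0 -1 0;0 0 0 0 0 0;0 0 0 0 0 0'>/dev/null
python3 go.py 488 -85.5 105 9.1
python3 - <<'E'
from h import *
from station import robot
for n in('scene','top'):
    c=robot.read_camera(n);np.savez(n+'6.npz',**c)
    c['color']=np.clip(255*(c['color']/255.)**0.45,0,255).astype(np.uint8)
    if n=='scene':crop(c,200,150,330,275,6,'pics/sc9.png')
    else: crop(c,325,160,425,250,7,'pics/tc9.png')
E
```

```text
clk 13.78 pos [486.6 -85.3 102. ] head 9.11 F [ 0.   0.5 -4.9] gap 0.456
shift now-axes [ 0.4 -3.   1.3] turn [-0.08  0.01 -0.  ] | shift in target axes [ 0.4 -3.   1.3]
```

View pics/sc9.png

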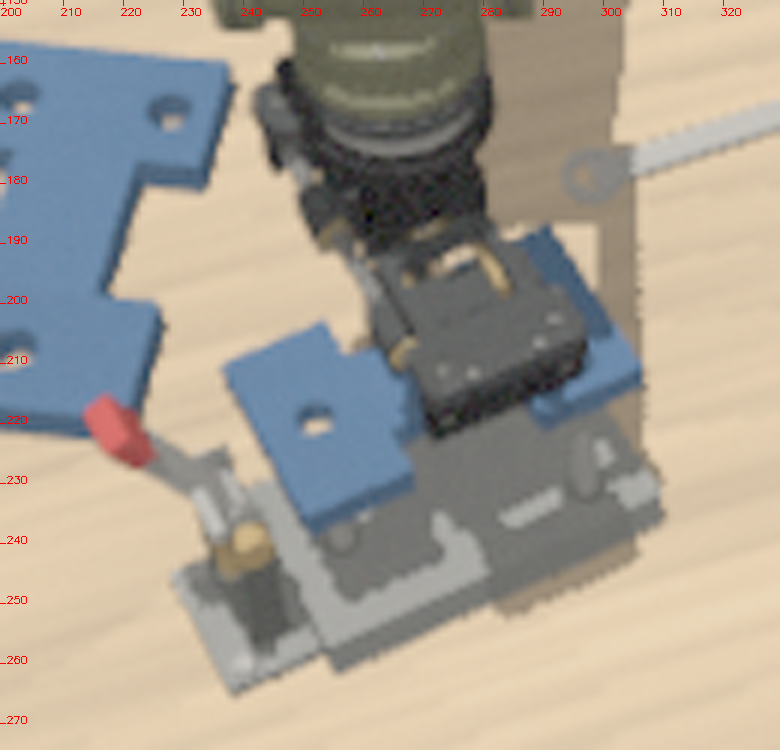

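View pics/tc9.png

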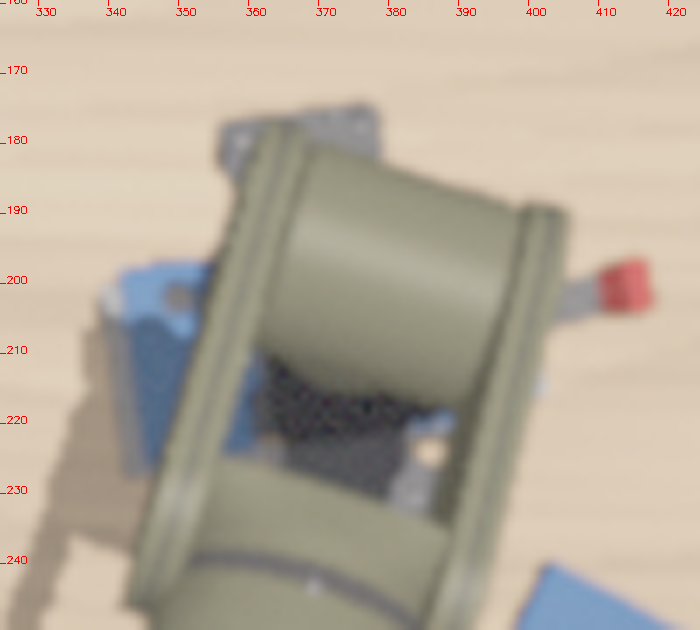

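```bash
python3 - <<'E'
from det import *
s=load('scene6');t=load('top6')
loc=[(80,45),(80,-45),(30,45),(-80,45),(-80,-45),(55,0)]
px=[(251.7,236.3),(237,211.3),(268.5,228.3),(305.8,211.3),(289.2,187.5),(250.7,219.0)]
for z in (124,127.4,131):
    W=[onz(s,*p,z)[:2] for p in px]; print(z,fit2d(loc,W))
print('hole0 top view',onz(t,348.6,202.3,127)[:2],'hole2?',onz(t,385,223.5,127))
for cx,cy,th in((486,-86,-1.412),(488.5,-85.7,-1.412)):
    print([np.round(np.array([cx,cy])+np.array([[np.cos(th),-np.sin(th)],[np.sin(th),np.cos(th)]])@h,1) for h in H])
E
```

```text
124 (array([486.13368038, -86.36554795]), np.float64(-1.396365394786001), array([3.31573988, 3.42381031, 0.49977015, 2.25348399, 3.10299218,
       3.759765  ]))
127.4 (array([488.49837545, -86.74031082]), np.float64(-1.396365394786001), array([3.49479683, 3.677092  , 0.55881694, 2.47714916, 3.40039291,
       3.67562654]))
131 (array([491.00217023, -87.13711857]), np.float64(-1.396365394786001), array([3.69067119, 3.94549531, 0.64348518, 2.73362423, 3.72154548,
       3.59017221]))
hole0 top view [504.31555419 -24.77806056] hole2? [ 439.80604328 -140.98320635  127.        ]
[array([505. , -27.3]), array([449.7, -36.1]), array([ 494.7, -140.3])]
[array([507.5, -27. ]), array([452.2, -35.8]), array([ 497.2, -140. ])]
```

```bash

python3 -m crank '0 .005 0 0 0 0;0 .008 0 0 0 0;0 .008 0 0 0 0;0 .005 0 0 0 0;0 .004 0 0 0 0;0 .002 0 0 0 0;0 0 0 0 0 0;0 0 0 0 0 0;0 0 0 0 0 0;0 0 0 0 0 0' >/dev/null
python3 go.py 488 -85.5 66 9.1
python3 - <<'E'
from h import *
from station import robot
for n in('scene','top'):
    c=robot.read_camera(n);np.savez(n+'7.npz',**c)
    c['color']=np.clip(255*(c['color']/255.)**0.45,0,255).astype(np.uint8)
    if n=='scene':crop(c,225,180,320,270,8,'pics/sc10.png')
    else: crop(c,325,180,405,240,9,'pics/tc10.png')
E
```

```text
clk 14.72 pos [487.5 -86.   71.2] head 9.11 F [ 0.6 -0.1 -3.8] gap 0.457
shift now-axes [-0.5  5.2  0.5] turn [-0.19  0.01  0.06] | shift in target axes [-0.5  5.2  0.5]
```

View pics/sc10.png

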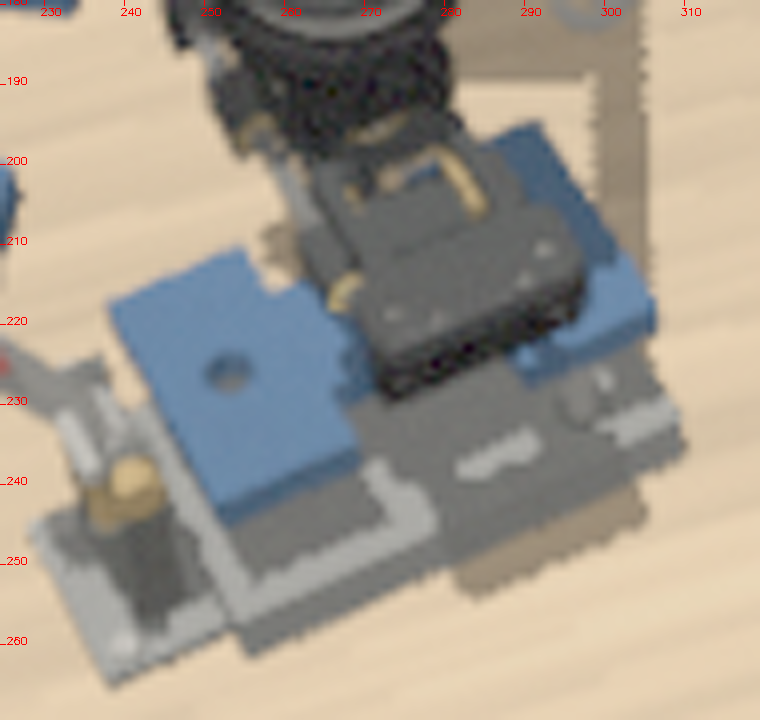

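View pics/tc10.png

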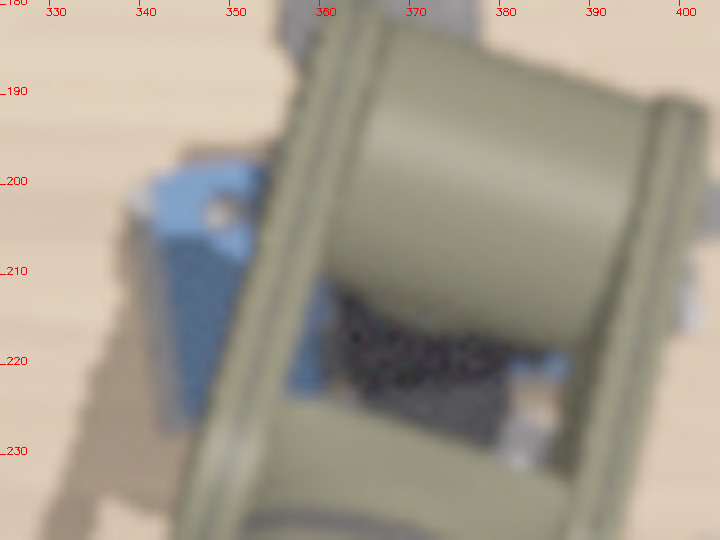

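```bash
python3 - <<'E'
from det import *
s=load('scene7');t=load('top7')
zt=71.2+9.4+16
p2=onz(s,255.2,231.2,72); print('post2 scene xy',p2[:2],'hole2 scene',onz(s,252.3,226.0,zt)[:2],proj(s,[p2[0],p2[1],zt]))
p0=onz(t,348.9,203.8,72); print('post0 top',p0[:2],'hole0 top',onz(t,348.6,203.0,zt-8)[:2])
loc=[(80,45),(80,-45),(30,45),(-80,45)]
px=[(252.3,243.0),(237.8,217.8),(268.8,235.2),(305.8,217.5)]
print(fit2d(loc,[onz(s,*p,zt)[:2] for p in px]))
E
```

```text
post2 scene xy [ 498.15347086 -138.02473005] hole2 scene [ 496.24421541 -142.57765526] [254.18020878 226.0789098 ]
post0 top [505.12718635 -28.73903747] hole0 top [506.05000437 -26.8283334 ]
(array([488.38050718, -86.95458981]), np.float64(-1.397542835692553), array([1.72587113, 1.76564818, 1.34448554, 2.25329554]))
```

```bash

python3 -m crank '-.0005 .002 0 0 0 0;0 .003 0 0 0 0;0 .003 0 0 0 0;0 .003 0 0 0 0;0 .002 0 0 0 0;0 .002 0 0 0 0;0 0 0 0 0 0;0 0 0 0 0 0;0 0 0 0 0 0;0 0 0 0 0 0' >/dev/null
python3 go.py 488 -85.5 50 9.1
```

```text
clk 15.65 pos [487.3 -85.5  55.9] head 9.11 F [-0.5 -0.2 -4.2] gap 0.455
shift now-axes [0.1 5.9 0.7] turn [-0.16  0.01  0.04] | shift in target axes [0.1 5.9 0.7]
```

```bash

python3 -m crank '0 .001 0 0 0 0;0 .001 0 0 0 0;0 .001 0 0 0 0;0 .001 0 0 0 0;0 .001 0 0 0 0;0 .001 0 0 0 0;0 .001 0 0 0 0;0 .001 0 0 0 0;0 0 0 0 0 0;0 0 0 0 0 0' >/dev/null
python3 go.py 488 -85.5 50 9.1
```

```text
clk 16.48 pos [487.1 -85.4  47.6] head 9.11 F [-0.4 -0.2 -3.9] gap 0.459
shift now-axes [ 0.2 -2.4  0.9] turn [-0.14  0.01  0.03] | shift in target axes [ 0.2 -2.4  0.9]
```

```bash

python3 -m crank '0 .002 0 0 0 0;0 .002 0 0 0 0;0 .002 0 0 0 0;0 .002 0 0 0 0;0 .002 0 0 0 0;0 .002 0 0 0 0;0 .002 0 0 0 0;0 .002 0 0 0 0;0 .002 0 0 0 0;0 0 0 0 0 0' >/dev/null
python3 go.py 488 -85.5 20 9.1
python3 -m crank '0 .001 0 0 0 0;0 .001 0 0 0 0;0 .001 0 0 0 0;0 .001 0 0 0 0;0 .001 0 0 0 0;0 .001 0 0 0 0;0 .001 0 0 0 0;0 0 0 0 0 0;0 0 0 0 0 0;0 0 0 0 0 0' >/dev/null
python3 go.py 488 -85.5 20 9.1
```

```text
clk 17.32 pos [486.8 -85.3  29.1] head 9.11 F [-0.6  0.6 -4.1] gap 0.456
shift now-axes [0.3 9.1 1.1] turn [-0.1   0.01  0.01] | shift in target axes [0.3 9.1 1.1]
clk 18.15 pos [487.2 -85.5  22.7] head 9.11 F [ 0.1  0.5 -4.5] gap 0.458
shift now-axes [0.1 2.7 0.7] turn [-0.15  0.01  0.04] | shift in target axes [0.1 2.7 0.7]
```

Now the last millimetres.

```bash

python3 -m crank '0 .0005 0 0 0 0;0 .0005 0 0 0 0;0 .0005 0 0 0 0;0 .0005 0 0 0 0;0 0 0 0 0 0;0 0 0 0 0 0;0 0 0 0 0 0;0 0 0 0 0 0;0 0 0 0 0 0;0 0 0 0 0 0' >/dev/null
python3 go.py 488 -85.5 20 9.1
```

```text
clk 18.98 pos [487.2 -85.5  20.7] head 9.11 F [ 0.2  0.5 -3.9] gap 0.461
shift now-axes [0.2 0.7 0.7] turn [-0.15  0.01  0.04] | shift in target axes [0.2 0.7 0.7]
```

```bash

python3 -m crank '0 .0005 0 0 0 0;0 .0005 0 0 0 0;0 .0005 0 0 0 0;0 0 0 0 0 0;0 0 0 0 0 0;0 0 0 0 0 0;0 0 0 0 0 0;0 0 0 0 0 0;0 0 0 0 0 0;0 0 0 0 0 0' >/dev/null
python3 go.py 488 -85.5 20 9.1
python3 - <<'E'
from h import *
from station import robot
c=robot.read_camera('scene');np.savez('scene8.npz',**c)
c['color']=np.clip(255*(c['color']/255.)**0.45,0,255).astype(np.uint8)
crop(c,225,180,320,270,8,'pics/sc11.png')
E
```

```text
clk 19.82 pos [487.3 -85.5  20.5] head 9.11 F [-5.3  1.7  6.9] gap 0.458
shift now-axes [0.1 0.5 0.7] turn [-0.11  0.01  0.03] | shift in target axes [0.1 0.5 0.7]
```

View pics/sc11.png

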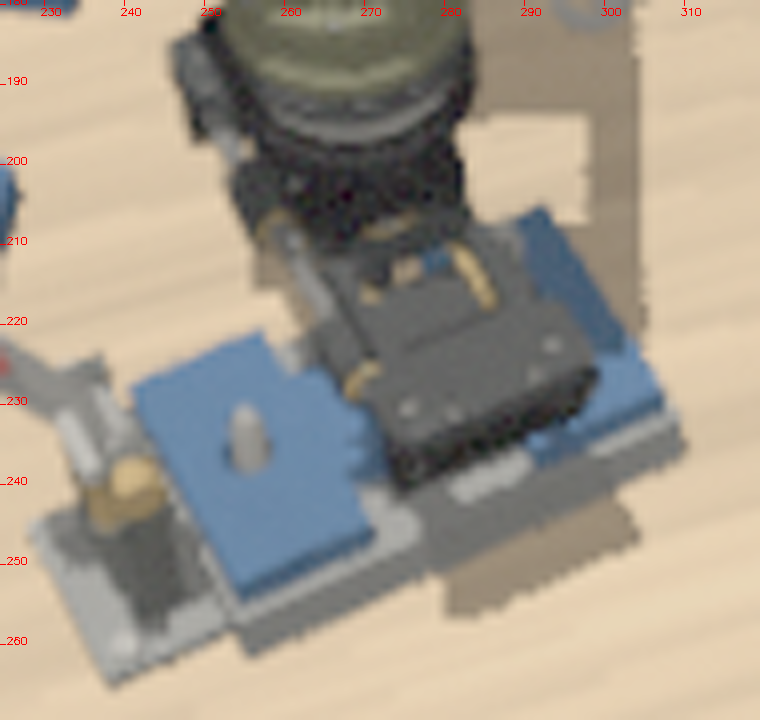

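```bash

python3 -m crank '0 0 0 0 0 0;0 0 0 0 0 0;0 0 0 0 0 0;0 0 0 0 0 0;0 -.005 0 0 0 0;0 -.02 0 0 0 0;0 -.03 0 0 0 0;0 -.03 0 0 0 0;0 -.03 0 0 0 0;0 -.02 0 0 0 0' 0.075 >/dev/null
python3 go.py 610.5 157.2 155 -1.1
```

```text
clk 20.70 pos [488.2 -85.8 158. ] head 9.11 F [0.3 0.  1.2] gap 0.790
shift now-axes [-220.5    3.5  159.2] turn [-0.39 10.21  0.11] | shift in target axes [-245.3    3.   117.7]
```

```bash

python3 -m crank '-.022 0 .0159 0 0 0;-.022 0 .0159 0 0 0;-.022 0 .0159 0 0 0;-.022 0 .0159 0 0 0;-.022 0 .0159 0 0 0;-.022 0 .0159 0 0 0;-.022 0 .0159 0 0 0;-.022 0 .0159 0 0 0;-.022 0 .0159 0 0 0;-.022 0 .0159 0 0 0'  >/dev/null
python3 -m crank '0 0 0 -.3 5 0;0 .02 0 0 5.2 0;0 .025 0 0 0 0;0 .02 0 0 0 0;0 .01 0 0 0 0;0 0 0 0 0 0;0 0 0 0 0 0;0 0 0 0 0 0;0 0 0 0 0 0;0 0 0 0 0 0' >/dev/null
python3 go.py 610.5 157.2 20 -1.1
python3 - <<'E'
from h import *
from station import robot
for n in('scene','top'):
    c=robot.read_camera(n);np.savez(n+'9.npz',**c)
    c['color']=np.clip(255*(c['color']/255.)**0.45,0,255).astype(np.uint8)
    if n=='scene':crop(c,320,170,420,280,7,'pics/sc12.png')
    else: crop(c,330,180,420,240,8,'pics/tc12.png')
E
```

```text
clk 22.37 pos [610.  157.1  81.3] head -1.10 F [0.1 0.8 0.2] gap 0.790
shift now-axes [-0.2 61.3  0.5] turn [-0.02  0.    0.02] | shift in target axes [-0.1 61.3  0.5]
```

View pics/sc12.png

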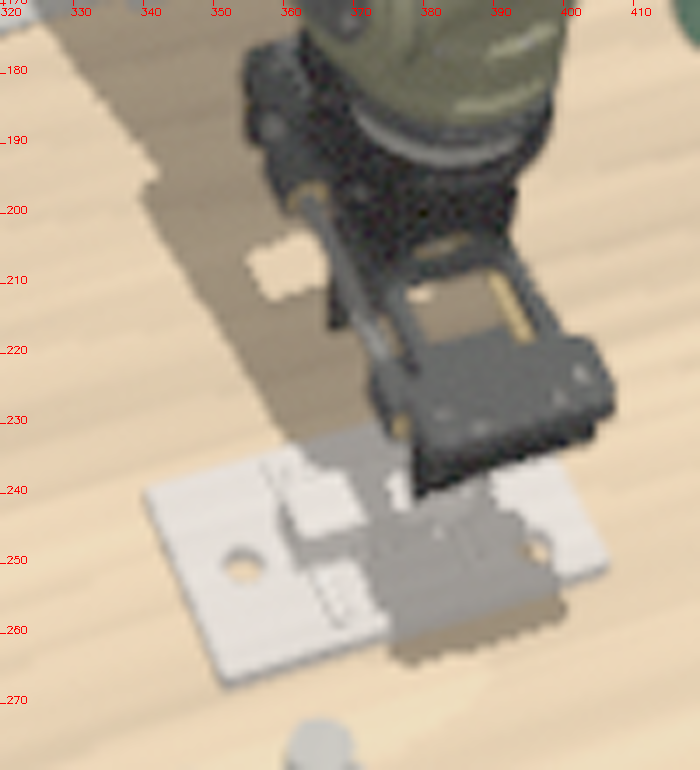

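View pics/tc12.png

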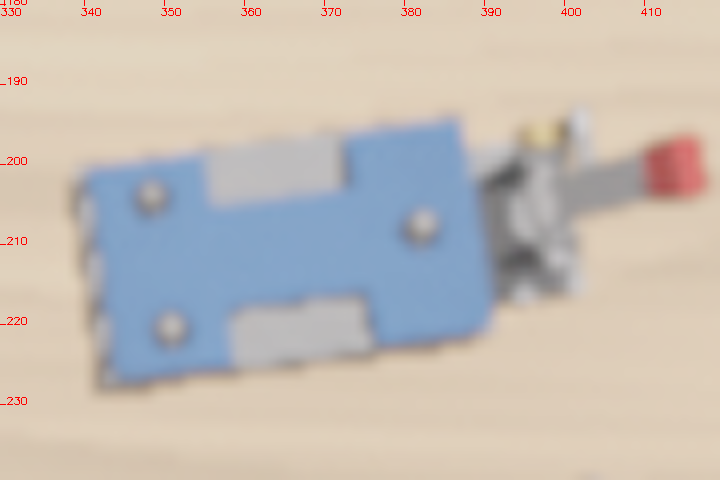

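```bash

python3 -m crank '0 .015 0 0 0 0;0 .015 0 0 0 0;0 .015 0 0 0 0;0 .01 0 0 0 0;0 .008 0 0 0 0;0 .006 0 0 0 0;0 .004 0 0 0 0;0 .002 0 0 0 0;0 .001 0 0 0 0;0 0 0 0 0 0' >/dev/null
python3 go.py 610.5 157.2 4 -1.1
python3 -m crank '0 0 0 0 0 0;0 0 0 0 0 0;0 0 0 0 0 0;0 0 0 0 0 0;0 0 0 0 0 0;0 0 0 0 0 0;0 0 0 0 0 0;0 0 0 0 0 0;0 0 0 0 0 0;0 0 0 0 0 0' 0.01 60 >/dev/null
python3 go.py 610.5 157.2 4 -1.1
```

```text
clk 23.30 pos [609.  156.9   3.8] head -1.09 F [-0.1 -0.6  0.4] gap 0.788
shift now-axes [-0.3 -0.2  1.5] turn [0.11 0.01 0.04] | shift in target axes [-0.3 -0.2  1.5]
clk 24.13 pos [608.8 156.8   3.5] head -1.09 F [ 0.6  0.5 -0.2] gap 0.275
shift now-axes [-0.4 -0.5  1.7] turn [0.12 0.01 0.05] | shift in target axes [-0.4 -0.5  1.7]
```

```bash

python3 -m crank '0 -.002 0 0 0 0;0 -.004 0 0 0 0;0 -.008 0 0 0 0;0 -.016 0 0 0 0;0 -.02 0 0 0 0;0 -.02 0 0 0 0;0 -.02 0 0 0 0;0 -.015 0 0 0 0;0 -.008 0 0 0 0;0 -.003 0 0 0 0' >/dev/null
python3 go.py 487.3 -85.5 119 9.1
```

```text
clk 24.97 pos [609.8 157.1 121.7] head -1.09 F [-0.6  0.8 -5.1] gap 0.268
shift now-axes [ 244.9    2.7 -117.9] turn [ -0.02 -10.19   0.02] | shift in target axes [ 220.2    2.7 -159.4]
```

```bash

python3 -m crank '.012 0 -.0058 0 0 0;.024 0 -.0116 0 0 0;.028 0 -.0135 0 0 0;.03 0 -.0144 0 0 0;.03 0 -.0144 0 0 0;.03 0 -.0144 0 0 0;.03 0 -.0144 0 0 0;.028 0 -.0135 0 0 0;.022 0 -.0106 0 0 0;.011 0 -.0053 0 0 0' >/dev/null
python3 -m crank '0 0 0 0 -1.2 0;0 0 0 0 -2 0;0 0 0 0 -2 0;0 0 0 0 -2 0;0 0 0 0 -2 0;0 0 0 0 -1 0;0 0 0 0 0 0;0 0 0 0 0 0;0 0 0 0 0 0;0 0 0 0 0 0' >/dev/null
python3 go.py 487 -86 84 9.1
```

```text
clk 26.63 pos [486.4 -85.6 119.8] head 9.11 F [-0.2 -0.2 -5.1] gap 0.275
shift now-axes [ 0.5 35.8  0.6] turn [0.17 0.01 0.01] | shift in target axes [ 0.5 35.8  0.5]
```

Lower to just above the post tips (bottom ≈ 80) and look.

```bash

python3 -m crank '.0003 .005 .0005 .15 0 0;0 .008 0 0 0 0;0 .008 0 0 0 0;0 .008 0 0 0 0;0 .005 0 0 0 0;0 .002 0 0 0 0;0 0 0 0 0 0;0 0 0 0 0 0;0 0 0 0 0 0;0 0 0 0 0 0' >/dev/null
python3 go.py 487 -86 50 9.1
python3 - <<'E'
from h import *
from station import robot
for n in('scene','top'):
    c=robot.read_camera(n);np.savez(n+'10.npz',**c)
    c['color']=np.clip(255*(c['color']/255.)**0.45,0,255).astype(np.uint8)
    if n=='scene':crop(c,225,180,320,270,8,'pics/sc13.png')
    else: crop(c,325,180,405,240,9,'pics/tc13.png')
E
```

```text
clk 27.47 pos [487.4 -86.1  84.6] head 9.11 F [-1.1  0.2 -4.7] gap 0.272
shift now-axes [-0.2 34.6 -0.4] turn [-0.06  0.01  0.05] | shift in target axes [-0.2 34.6 -0.4]
```

View pics/sc13.png

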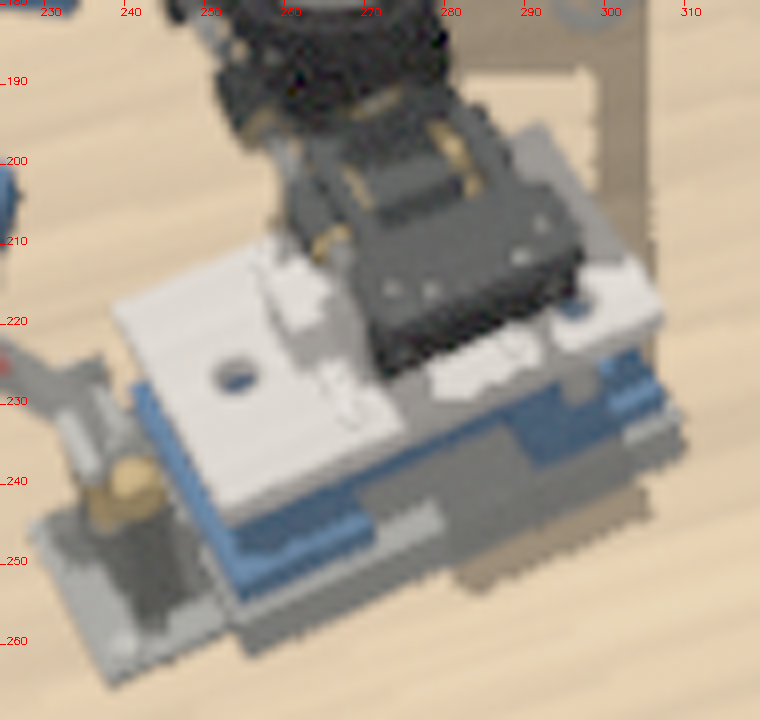

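View pics/tc13.png

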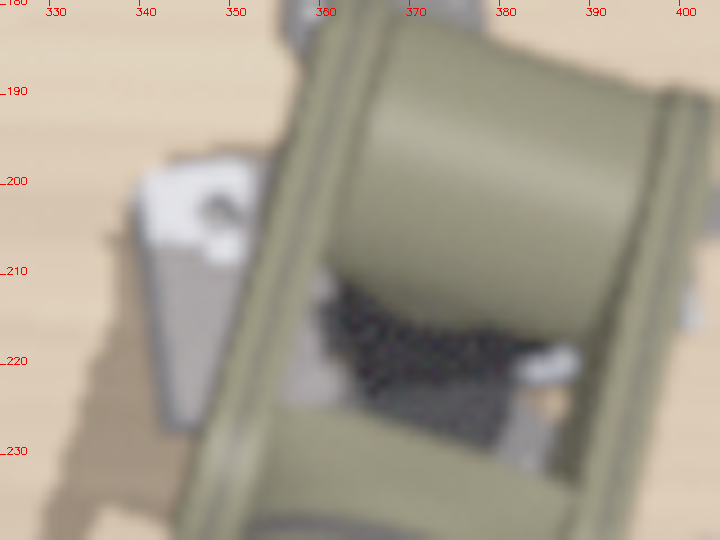

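```bash
python3 - <<'E'
from det import *
s=load('scene10')
loc=[(80,45),(80,-45),(-80,45)]
print('spacer',fit2d(loc,[onz(s,*p,46)[:2] for p in [(255,252.3),(241.2,227.5),(307,228.6)]]))
print('cover',fit2d(loc,[onz(s,*p,93.1)[:2] for p in [(253,243.0),(238.4,217.8),(306.8,217.6)]]))
print('cover hole2',onz(s,253.2,226.5,93.1)[:2],'post2',onz(s,255.2,231.2,72)[:2])
t=load('top10');print('hole0 top',onz(t,348.8,203.2,93)[:2], onz(t,348.9,203.8,72)[:2])
E
```

```text
spacer (array([488.42508893, -84.10393221]), np.float64(-1.4195154735040572), array([2.10496619, 1.15658854, 3.17697113]))
cover (array([486.73159541, -84.31218448]), np.float64(-1.398113994051794), array([1.00203975, 0.72806751, 1.72829572]))
cover hole2 [ 496.18983469 -140.53645996] post2 [ 498.15347086 -138.02473005]
hole0 top [504.95480933 -27.26230716] [505.12718635 -28.73903747]
```

```bash

python3 -m crank '0 .002 .0003 0 0 0;0 .003 0 0 0 0;0 .003 0 0 0 0;0 .002 0 0 0 0;0 .002 0 0 0 0;0 .002 0 0 0 0;0 .001 0 0 0 0;0 .001 0 0 0 0;0 0 0 0 0 0;0 0 0 0 0 0' >/dev/null
python3 go.py 487 -86 50 9.1
python3 -m crank '0 .001 0 0 0 0;0 .001 0 0 0 0;0 .001 0 0 0 0;0 .001 0 0 0 0;0 .001 0 0 0 0;0 .001 0 0 0 0;0 .001 0 0 0 0;0 0 0 0 0 0;0 0 0 0 0 0;0 0 0 0 0 0' >/dev/null
python3 go.py 487 -86 50 9.1
```

```text
clk 28.40 pos [487.3 -86.   68. ] head 9.10 F [ 0.9 -0.4 -3.9] gap 0.271
shift now-axes [-0.  18.  -0.3] turn [0.   0.   0.02] | shift in target axes [-0.  18.  -0.3]
clk 29.23 pos [487.3 -86.   61. ] head 9.11 F [ 0.2  0.7 -4.9] gap 0.269
shift now-axes [-0.  11.  -0.3] turn [-0.    0.01  0.03] | shift in target axes [-0.  11.  -0.3]
```

```bash

python3 -m crank '0 .001 0 0 0 0;0 .001 0 0 0 0;0 .001 0 0 0 0;0 .001 0 0 0 0;0 .001 0 0 0 0;0 .001 0 0 0 0;0 .001 0 0 0 0;0 .001 0 0 0 0;0 .001 0 0 0 0;0 0 0 0 0 0' >/dev/null
python3 go.py 487 -86 50 9.1
python3 -m crank '0 .0005 0 0 0 0;0 .0005 0 0 0 0;0 .0005 0 0 0 0;0 .0005 0 0 0 0;0 .0005 0 0 0 0;0 0 0 0 0 0;0 0 0 0 0 0;0 0 0 0 0 0;0 0 0 0 0 0;0 0 0 0 0 0' >/dev/null
python3 go.py 487 -86 50 9.1
```

```text
clk 30.07 pos [487.1 -85.9  51.7] head 9.11 F [ 0.4 -0.3 -4.7] gap 0.268
shift now-axes [ 0.1  1.7 -0.1] turn [0.03 0.01 0.01] | shift in target axes [ 0.1  1.7 -0.1]
clk 30.90 pos [487.3 -86.   49.5] head 9.11 F [-0.3  1.1 -4.4] gap 0.269
shift now-axes [-0.  -0.5 -0.3] turn [0.   0.01 0.03] | shift in target axes [-0.  -0.5 -0.3]
```

```bash

python3 -m crank '0 .0005 0 0 0 0;0 .0005 0 0 0 0;0 .0005 0 0 0 0;0 0 0 0 0 0;0 0 0 0 0 0;0 0 0 0 0 0;0 0 0 0 0 0;0 0 0 0 0 0;0 0 0 0 0 0;0 0 0 0 0 0' >/dev/null
python3 go.py 487 -86 50 9.1
```

```text
clk 31.73 pos [487.3 -86.   49.4] head 9.12 F [-4.8  2.2  6.8] gap 0.267
shift now-axes [-0.  -0.6 -0.3] turn [0.04 0.02 0.02] | shift in target axes [-0.  -0.6 -0.3]
```

```bash

python3 -m crank '0 0 0 0 0 0;0 0 0 0 0 0;0 0 0 0 0 0;0 0 0 0 0 0;0 -.005 0 0 0 0;0 -.015 0 0 0 0;0 -.03 0 0 0 0;0 -.035 0 0 0 0;0 -.04 0 0 0 0;0 -.04 0 0 0 0' 0.06 >/dev/null
python3 go.py 514.7 -258.8 215 9.1
```

```text
clk 32.57 pos [486.7 -85.7 214.5] head 9.10 F [ 0.6  0.5 -0.1] gap 0.635
shift now-axes [175.3  -0.5   0.3] turn [0.04 0.   0.  ] | shift in target axes [175.3  -0.5   0.3]
```

```bash

python3 -m crank '.015 0 0 0 0 0;.025 0 0 0 0 0;.03 0 0 0 0 0;.03 0 0 0 0 0;.03 0 0 0 0 0;.03 0 0 0 0 0;.02 0 0 0 0 0;0 0 0 0 0 0;0 0 0 0 0 0;0 0 0 0 0 0' 0.0 20 >/dev/null
python3 go.py 514.7 -258.8 150 9.1
python3 - <<'E'
from h import *
from station import robot
for n in('scene','top'):
    c=robot.read_camera(n);np.savez(n+'11.npz',**c)
    c['color']=np.clip(255*(c['color']/255.)**0.45,0,255).astype(np.uint8)
    if n=='scene':crop(c,180,110,330,270,5,'pics/sc14.png')
    else: crop(c,325,170,445,250,6,'pics/tc14.png')
E
```

```text
clk 33.40 pos [ 515.6 -263.   213.1] head 9.11 F [-0.6  0.8  0.2] gap 0.016
shift now-axes [-4.3 63.1 -0.2] turn [ 0.01  0.01 -0.01] | shift in target axes [-4.3 63.1 -0.3]
```

View pics/sc14.png

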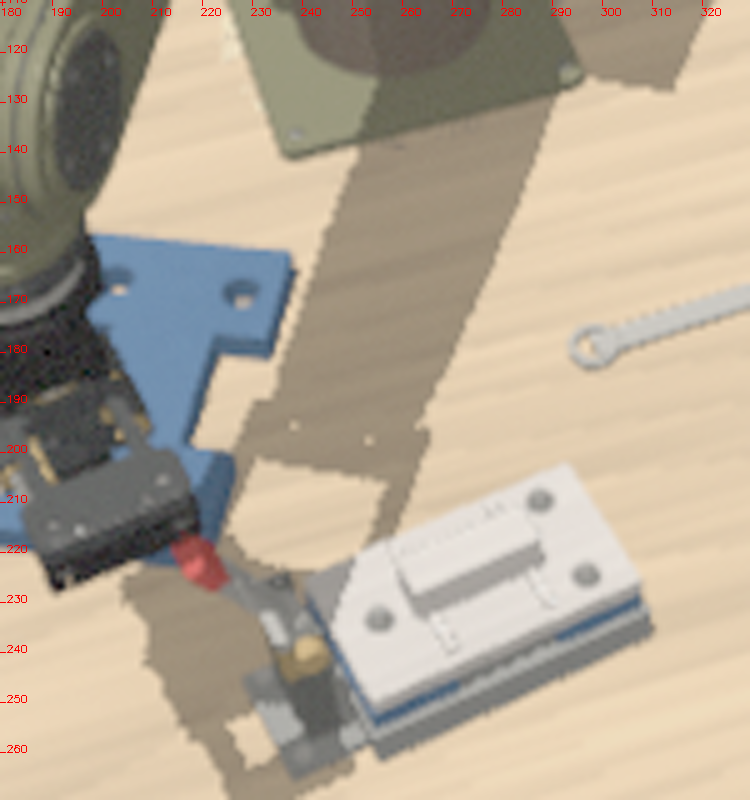

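View pics/tc14.png

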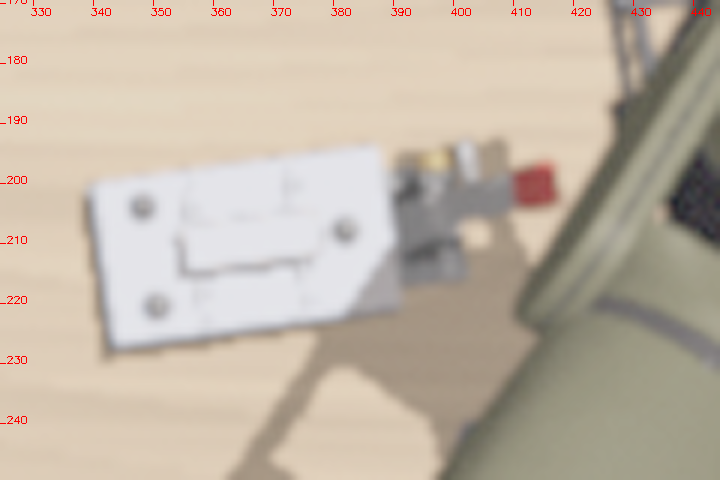

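```bash
python3 - <<'E'
from h import *
t=load('top11');th=np.radians(-80.9);S=np.array([486.8,-86])
for u in((409.5,201),(415.5,200.3)):
    p=onz(t,*u,183)[:2]-S;print(p@[np.cos(th),np.sin(th)],p@[-np.sin(th),np.cos(th)])
p=np.array([515.6,-263])-S;print(p@[np.cos(th),np.sin(th)],p@[-np.sin(th),np.cos(th)])
E
python3 -m crank '0 .005 0 0 0 0;0 .01 0 0 0 0;0 .01 0 0 0 0;0 .01 0 0 0 0;0 .01 0 0 0 0;0 .01 0 0 0 0;0 .008 0 0 0 0;0 0 0 0 0 0;0 0 0 0 0 0;0 0 0 0 0 0' >/dev/null
python3 go.py 502 -180 150 9.1
python3 - <<'E'
from h import *
from station import robot
c=robot.read_camera('scene')
c['color']=np.clip(255*(c['color']/255.)**0.45,0,255).astype(np.uint8)
crop(c,180,150,280,270,6,'pics/sc15.png')
E
```

```text
122.78075788108089 0.7825411150909266
141.20933221265878 0.459617598159573
179.32719613184045 0.4435397303826805
clk 34.33 pos [ 516.  -263.9  150.5] head 9.10 F [-0.5  0.3  0.8] gap 0.005
shift now-axes [-85.    0.4  -0.6] turn [-0.03  0.    0.05] | shift in target axes [-85.    0.5  -0.6]
```

View pics/sc15.png

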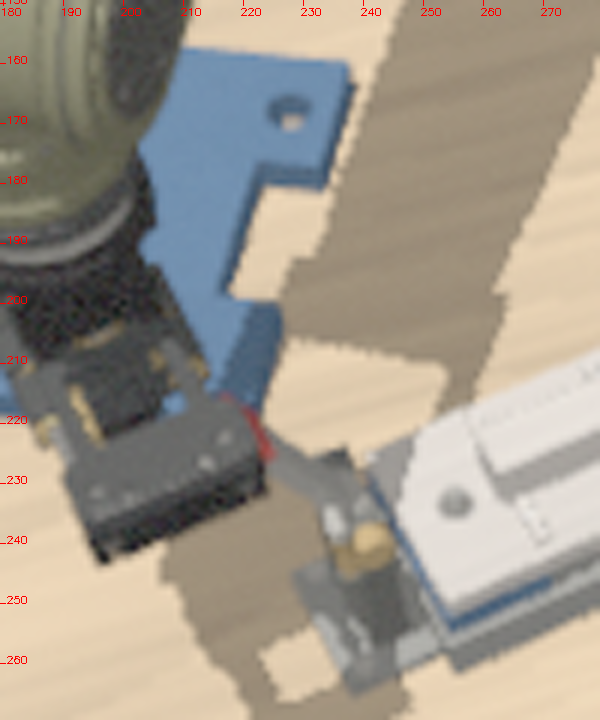

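```bash

python3 -m crank '-.006 0 0 0 0 0;-.008 0 0 0 0 0;-.008 0 0 0 0 0;-.008 0 0 0 0 0;-.008 0 0 0 0 0;-.008 0 0 0 0 0;-.008 0 0 0 0 0;-.008 0 0 0 0 0;-.006 0 0 0 0 0;0 0 0 0 0 0' >/dev/null
python3 go.py 502 -180 150 9.1
python3 - <<'E'
from h import *
from station import robot
for n in('scene','top'):
    c=robot.read_camera(n)
    c['color']=np.clip(255*(c['color']/255.)**0.45,0,255).astype(np.uint8)
    if n=='scene':crop(c,190,150,320,270,6,'pics/sc16.png')
    else: crop(c,325,170,445,250,6,'pics/tc16.png')
E
```

```text
clk 35.22 pos [ 504.2 -194.5  149.2] head 9.18 F [-0.1  0.5 -0.2] gap 0.004
shift now-axes [-14.7  -0.8   0.1] turn [ 0.08  0.08 -0.1 ] | shift in target axes [-14.7  -0.8   0.1]
```

View pics/sc16.png

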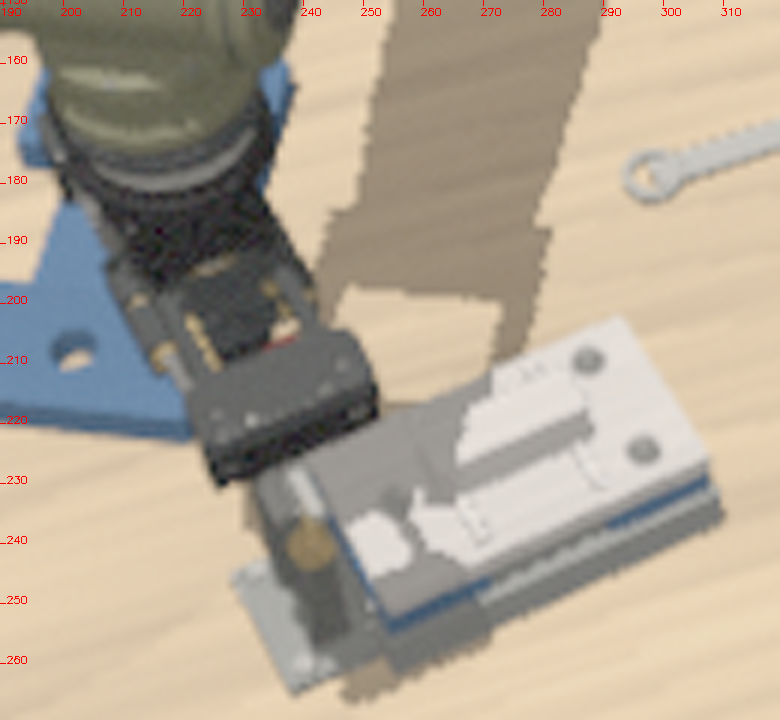

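```bash

python3 -m crank '-.004 0 0 0 0 0;-.004 0 0 0 0 0;-.004 0 0 0 0 0;-.004 0 0 0 0 0;-.004 0 0 0 0 0;-.004 0 0 0 0 0;-.004 0 0 0 0 0;-.004 0 0 0 0 0;0 0 0 0 0 0;0 0 0 0 0 0' >/dev/null
python3 go.py 502 -180 150 9.1
python3 - <<'E'
from h import *
from station import robot
for n in('scene','top'):
    c=robot.read_camera(n)
    c['color']=np.clip(255*(c['color']/255.)**0.45,0,255).astype(np.uint8)
    if n=='scene':crop(c,190,150,320,270,6,'pics/sc17.png')
    else: crop(c,325,170,445,250,6,'pics/tc17.png')
E
```

```text
clk 36.15 pos [ 499.9 -164.7  150.1] head 9.13 F [-0.2 -0.1  0. ] gap 0.008
shift now-axes [15.5  0.1 -0.4] turn [-0.    0.03  0.03] | shift in target axes [15.5  0.1 -0.4]
```

View pics/sc17.png

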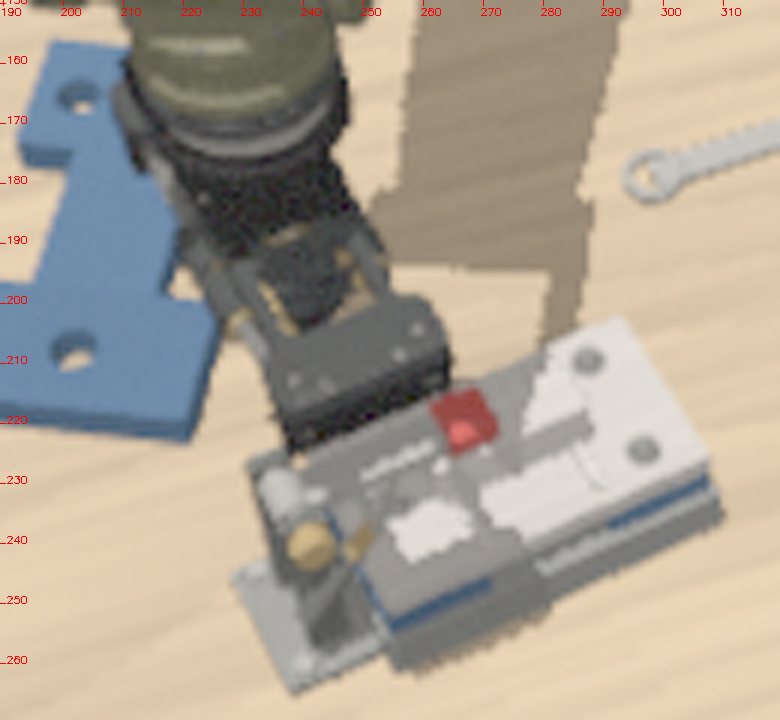

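View pics/tc17.png

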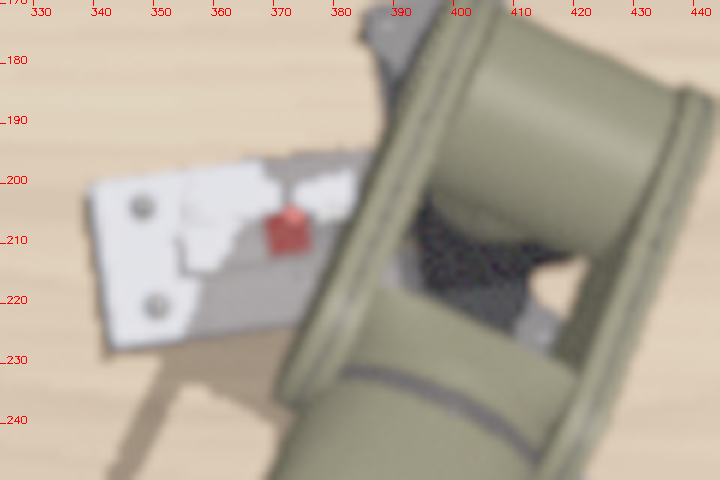

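The keeper has snapped shut: the red cap is over the cover at about (266,220) in the scene view and (371,208) in the top view. Retreat upward and check.

```bash

python3 -m crank '0 -.01 0 0 0 0;0 -.02 0 0 0 0;0 -.02 0 0 0 0;0 -.02 0 0 0 0;0 -.02 0 0 0 0;-.01 -.01 -.02 0 0 0;0 0 -.03 0 0 0;0 0 -.03 0 0 0;0 0 -.03 0 0 0;0 0 -.03 0 0 0' >/dev/null
python3 -m crank '0 0 -.03 0 0 0;0 0 -.01 0 0 0;0 0 0 0 0 0;0 0 0 0 0 0;0 0 0 0 0 0;0 0 0 0 0 0;0 0 0 0 0 0;0 0 0 0 0 0;0 0 0 0 0 0;0 0 0 0 0 0' >/dev/null
python3 go.py 502 -180 150 9.1
python3 - <<'E'
from det import *
from station import robot
for n in('scene','top'):
    c=robot.read_camera(n);np.savez(n+'20.npz',**c)
    cv2.imwrite(f'pics/{n}20.png',c["color"][:,:,::-1])
    f=c['color'].astype(int);a=(f[...,0]>f[...,1]*2)&(f[...,0]>90);ys,xs=np.nonzero(a);k=(abs(xs-(266 if n=='scene' else 371))<15)&(abs(ys-(220 if n=='scene' else 208))<15)
    u=(xs[k].mean(),ys[k].mean());p=onz(c,*u,103)[:2]-[487,-86];th=np.radians(-80.9)
    print(n,u,'cap in stand frame at z=103',p@[np.cos(th),np.sin(th)],p@[-np.sin(th),np.cos(th)])
    c['color']=np.clip(255*(c['color']/255.)**0.45,0,255).astype(np.uint8)
    if n=='scene':crop(c,225,190,315,270,8,'pics/sc18.png')
    else: crop(c,330,185,410,235,9,'pics/tc18.png')
E
```

```text
clk 37.92 pos [ 320.8 -183.4  249.9] head 9.14 F [ 0.   0.5 -0.5] gap 0.004
shift now-axes [ 25.5  99.8 179.5] turn [ 0.03  0.04 -0.  ] | shift in target axes [ 25.3  99.9 179.5]
scene (np.float64(267.0422535211268), np.float64(219.19718309859155)) cap in stand frame at z=103 15.813565082001068 3.611712685143092
top (np.float64(372.15909090909093), np.float64(208.61363636363637)) cap in stand frame at z=103 16.52929703047236 -1.4296264784840251
```

View pics/sc18.png

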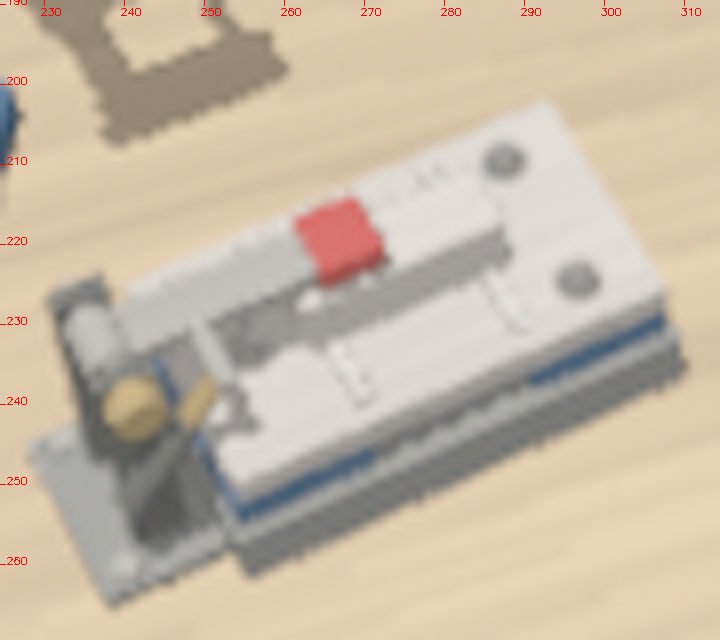

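View pics/scene20.png

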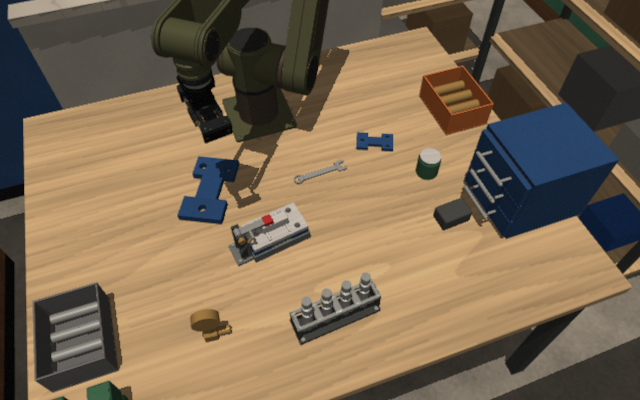

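View pics/top20.png

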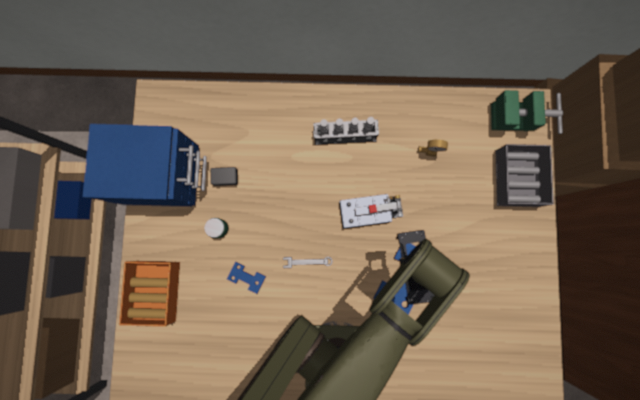

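```bash

python3 -m crank '0 0 0 0 0 0;0 0 0 0 0 0;0 0 0 0 0 0;0 0 0 0 0 0;0 0 0 0 0 0;0 0 0 0 0 0;0 0 0 0 0 0;0 0 0 0 0 0;0 0 0 0 0 0;0 0 0 0 0 0' 0.09 >/dev/null
python3 -c "
from station import robot
s=robot.sense();print(s['clock'],s['ft_force'],s['joint_velocities']);robot.finish_job()"
```

```text
38.85 [ 0.03727591 -0.79808717  0.31653291] [-0.00011007 -0.00029906  0.00099084 -0.00147675  0.00050021 -0.00097895]
the job is handed in; nothing more can be done
```

The valve stack is built and the job is handed in at about 39 s on the robot's clock. The spacer is down over the three posts and the cover sits on it. The keeper has snapped shut over the cover, and the gripper is empty, open and clear.

**Last checks:**
- **Seating:** each plate met solid contact at the height I expected, with a change of about 11 N in vertical force. I released each one only after that.
- **Keeper:** the pictures show the red cap about 16 mm along the stand's x axis, against roughly 17.5 mm expected when shut. The wrist force was near zero at the end.
- **Other items:** the spools, gauge, bumper block and tin look unmoved by eye; I did not measure them.

**What disagreed:**
- **Fingertip height:** the fingertips turned out to sit about 17 mm behind the reported tool point, not ahead of it as stated. My first two attempts to grip the spacer closed above it without touching it. I corrected the height from the pictures.
- **Camera agreement:** the two cameras disagreed by 2–5 mm on positions, including where the cap sits sideways (+3.6 mm in one, -1.4 mm in the other). The plates still went onto the posts with no noticeable side force.

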